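Latch two carriers onto a platform mixer, the tall one last

ROBOT

A 7-joint arm with a two-finger parallel gripper is mounted at the origin on a cart in front of the work surface, level with it; the furniture and walls round the work are solid. World frame = base frame: x ahead of the robot, y to its left, z up, the work surface at z = 0. Lengths are in m, angles in rad, forces in N, time in s.
With the tool pointing down it reaches from about 0.425 to 0.925 m from the base axis. Payload 6.8 kg.
Tool frame: the origin (TCP) lies at the very end of the fingers, on their centre line; the grasp point (between the pads) lies 19 mm behind it; z points along the fingers, y is the line along which they close (so a half turn about z gives the same grasp; the last joint's range is limited). The gripper opens to 85 mm and grips with 20 to 120 N. Pads are 22 mm wide; open, the fingers measure 114 mm over their backs; the gripper's body (76 mm by 85 mm) begins 54 mm behind the grasp point. The pads swing forward as they close: fully open they stand 13 mm farther back than shut.
Start: joints at [-1.44, 0.477, 0.022, 1.555, -0.011, 1.109, -0.083], TCP at [0.16, 0.656, 0.205] pointing down, gripper open.
Joint ranges: [-2.96, 2.96], [-0.34, 2.1], [-1.41, 1.46], [0.24, 2.44], [-1.37, 4.51], [0.17, 1.92], [-2.96, 2.96]. Speed limits (rad/s): [2.39, 2.39, 3.14, 3.14, 3.14, 3.14, 3.14].

INTERFACE

Orientations are given as a unit quaternion [w, x, y, z].
In Python, from station import bot gives the robot as it stands. The module is installed in compiled form; this text tells all that it offers.
- The arm moves only by the shell command python3 -m jog 'ROWS' [OPENING] [FORCE]. ROWS is JSON, a list of rows, each a list of 4 numbers: the shift along the tool's x, y, z in cm, then the turn about the tool's z in rad. In form: [[x, y, z, spin], ...]. A call has 1 to 20 rows; each row is the pose to reach, as a shift and turn from the pose commanded when the call began, along the tool's axes at that moment; what a row does not reach only later rows make up. A row lasts 1/12 s, in which the tool goes at most 41.7 mm and 7.16 degrees, less where a joint would pass 70% of its speed; a pose out of reach is approached as far as the arm can. A call with a gripper value outside its range is refused whole. OPENING is the closure, from -1 (fully open) to 1 (shut), set as the call begins (- or left out, the last holds). The fingers move at their own pace and stop on an object; FORCE is the grip in N (left out, the last holds). Time passes only in rows, so rows that repeat a pose let the fingers close. It gives the time, the measured TCP pose, the force, the opening and the grip force at its end, in the units of the state.
- bot.get_obs(): the state, without advancing time (a new reading comes with each control period).
- bot.read_camera(name): name is "side" or "top" or "wrist"; returns a dict with "pixels" (480x640x3 uint8, red, green, blue), "depth" (480x640 float32, m along the optical axis (not along the pixel's ray), 0 where there is no reading), "fovy" (degrees; the focal length in pixels is half the picture's height over the tangent of half this angle, whatever the lens; pixels are square), "cx", "cy" (the principal point, pixels), "pose" (4x4, takes a point from camera to world coordinates). Camera axes: x right, y down, z forward; pixel columns grow to the right and rows downward; lengths in m; the calibration is good to about 2 mm. A picture is of the moment at which its call begins.
- bot.hand_in(): hands the job in; it is judged then, once.
The state is a dict: "t": time; "q": joint angles; "joint_vel": joint speeds; "joint_torque": joint torques, N m; "eef_pos": TCP position; "tool_rot": TCP orientation; "contact_force": force on the tool from outside, world axes, zero at the start; "torque": the same for the moment, N m; "gripper_width": opening from 0.0 (shut) to 1.0 (fully open); "grasp_force": force on a finger pad.
Only numpy, scipy, OpenCV 4.12 (cv2) and the standard library are available. Lean on these libraries where they do the work, as an engineer would, in place of code of your own. Each camera call takes 0.05 s, during which the arm holds its last target. There are 200 camera calls.

TASK

Load the two carriers onto the mixer's platform, one in each bay (either one): hook a carrier's far end under the fixed lip at the back of the bay, then press its near end down without forcing it until the sprung latch snaps back over it. Load the low tube-strip carrier first and the tall bottle carrier last, since the bottle would stand in the hand's way; keep the carriers roughly level, and do not disturb the beaker, the timer or the wash bottle.

Things in the scene. Friction and masses are not known exactly. Their poses are not given: they have to be found in the camera images.
- tube_carrier: Low carrier with two strips of small capped tubes, loose, flat on the worktop. Aluminium foot plate 100 x 60 x 5 mm (x, y, z), both ends alike: either may go in first. Origin: centre of the plate's underside; x along the length, z up. Mass 0.11 to 0.23 kg. The strips (74 x 8 mm along x, centred at y = +-24.5 mm) rise to 13 mm above the underside.
- tube_carrier_grip (a point): Middle of the top edge of the low carrier's grip rib, 34 mm above the carrier's underside, at its centre. The rib is 44 mm long (x), 10 mm thick (y) and stands up from the plate; grip it across its 10 mm.
- bottle_carrier: Tall carrier with a 48 mm round bottle fixed in it, loose, upright on the worktop. Aluminium foot plate 100 x 60 x 5 mm (x, y, z), both ends alike: either may go in first. Origin: centre of the plate's underside; x along the length, z up. The bottle's cap ends 109 mm above the underside. Mass 0.17 to 0.35 kg.
- bottle_carrier_grip (a point): Point on the tall carrier's axis, 79 mm above its underside, level with the tops of the two flat upright cheeks that hold the bottle. Each cheek is 36 mm wide (x) and reaches down to the plate; their outer faces are 56 mm apart (y). Grip across the cheeks, fingertips about 30 mm below this point.
- mixer: Orbital mixer, fixed: white housing 186 x 186 x 48 mm, sloping control panel at its front (-x); on it an aluminium platform with two open bays side by side, 67 mm apart. Origin: centre of the housing on the worktop; x front to back, y left, z up. The platform has stopped up to 7 mm off centre in x and in y (both bays alike) and is held there by its drive: feel or see where.
- bay_left (a point): Centre of the floor of the left (+y) bay if the platform stood centred (so up to 7 mm out in x and y), 80 mm above the worktop, axes as the mixer's. The bay is 101.5 mm long (x), 63 mm wide, between rails 7 mm high with ridged tops. Back end: wall with a fixed lip. Front end: two 5 mm high stops and between them the latch. A seated carrier has its origin at the true centre within 2 mm.
- lip_left (a point): Middle of the lower edge of the left bay's fixed lip (46 mm wide, at the back), if the platform stood centred: 8.5 mm above the floor, 5 mm in front of the end wall. The gap under it narrows to 6.5 mm at the wall; its top is 12 mm above the floor. A carrier cannot go in flat: tilt its back end down about 0.3 rad, slide it under the lip up to the wall, swing the front down.
- hook_left (a point): Tip of the left latch's hook, closed, if the platform stood centred: middle of the bay's front end, 6.8 mm above the floor, 4 mm inside the bay. Above it the face is bevelled up and outwards to 17.5 mm above the floor; the thumb tab leans outwards and ends 26 mm above the floor.
- latch_left (a joint): Sprung latch of the left bay, a grey hook 24 mm wide with a thumb tab: 0 = closed (the spring holds it), up to 0.5 rad as its top goes outwards, away from the bay. It opens 0.1 to 0.25 rad while a carrier's front edge is pressed down past its bevel (5 to 10 N on that edge, twice that at the carrier's middle), then snaps back over the plate.
- bay_right (a point): Centre of the floor of the right (-y) bay if the platform stood centred (so up to 7 mm out in x and y), 80 mm above the worktop, axes as the mixer's. The bay is 101.5 mm long (x), 63 mm wide, between rails 7 mm high with ridged tops. Back end: wall with a fixed lip. Front end: two 5 mm high stops and between them the latch. A seated carrier has its origin at the true centre within 2 mm.
- lip_right (a point): Middle of the lower edge of the right bay's fixed lip (46 mm wide, at the back), if the platform stood centred: 8.5 mm above the floor, 5 mm in front of the end wall. The gap under it narrows to 6.5 mm at the wall; its top is 12 mm above the floor. A carrier cannot go in flat: tilt its back end down about 0.3 rad, slide it under the lip up to the wall, swing the front down.
- hook_right (a point): Tip of the right latch's hook, closed, if the platform stood centred: middle of the bay's front end, 6.8 mm above the floor, 4 mm inside the bay. Above it the face is bevelled up and outwards to 17.5 mm above the floor; the thumb tab leans outwards and ends 26 mm above the floor.
- latch_right (a joint): Sprung latch of the right bay, a grey hook 24 mm wide with a thumb tab: 0 = closed (the spring holds it), up to 0.5 rad as its top goes outwards, away from the bay. It opens 0.1 to 0.25 rad while a carrier's front edge is pressed down past its bevel (5 to 10 N on that edge, twice that at the carrier's middle), then snaps back over the plate.
- beaker: Bystander: small glass beaker, 53 x 58 x 58 mm, origin at the centre of its underside.
- timer: Bystander: white laboratory timer, 69 x 72 x 21 mm, origin at the centre of its underside.
- wash_bottle: Bystander: white wash bottle with a bent spout, 77 x 83 x 225 mm, origin at the centre of its underside.

How it is judged:
By the outcome, as a careful person would: the job done as asked, in the order asked, and still so for the second after the job is handed in, with the robot touching nothing.
It also fails if it takes over 64 s, if anything falls off the work surface, if the arm or the gripper's body presses on something with over 40 N, if the wrist force passes 120 N, or if a joint passes its speed limit or range.

## Working session

There is one attempt and no reset: what is moved stays moved. The work goes in short steps, Python scripts to look and compute and a shell command to move; the robot and the scene stay as the last step left them, time stands still between calls to the robot, and variables do not carry over. Pictures are saved under pics/ and viewed, at most 10 in all, crops included, and the job is handed in when it is done.

```bash
mkdir -p pics; cat > h.py <<'E'
import numpy as np, cv2
from station import bot
def cam(n):
    c=bot.read_camera(n); c['f']=240/np.tan(np.radians(c['fovy'])/2); return c
def save(c,fn): cv2.imwrite('pics/'+fn,c['pixels'][:,:,::-1])
def pts(c):
    v,u=np.mgrid[:480,:640]; d=c['depth']
    P=np.stack([(u-c['cx'])/c['f']*d,(v-c['cy'])/c['f']*d,d],-1)
    W=P@c['pose'][:3,:3].T+c['pose'][:3,3]; W[d==0]=np.nan; return W
def ray(c,u,v,z):
    r=c['pose'][:3,:3]@np.array([(u-c['cx'])/c['f'],(v-c['cy'])/c['f'],1]); o=c['pose'][:3,3]
    return o+r*(z-o[2])/r[2]
E
python3 - <<'E'
from h import *
ims=[]
for n in ['top','side','wrist']:
    c=cam(n); save(c,n+'0.png'); np.savez(n+'0.npz',**c); print(n,c['fovy'],c['cx'],c['cy'],np.round(c['pose'],3).tolist(),(c['depth']>0).mean())
print(bot.get_obs())
E
```

```text
top 51.6416860035047 317.7860812687565 233.40093816266295 [[0.041, -0.975, 0.216, 0.318], [-0.999, -0.041, 0.005, -0.021], [0.004, -0.216, -0.976, 1.347], [0.0, 0.0, 0.0, 1.0]] 0.996103515625
side 55.46109399153506 315.2106001057506 238.81071445064134 [[-0.984, 0.137, -0.111, 0.73], [0.175, 0.815, -0.553, 0.547], [0.015, -0.564, -0.826, 0.87], [0.0, 0.0, 0.0, 1.0]] 0.9959895833333333
wrist 66.38370098269563 322.5358232683558 230.3985280053368 [[0.237, 0.927, 0.292, 0.085], [0.971, -0.226, -0.073, 0.675], [-0.002, 0.301, -0.954, 0.372], [0.0, 0.0, 0.0, 1.0]] 0.9958919270833333
{'t': 0.15, 'q': array([-1.44010304,  0.47764146,  0.02241404,  1.5561783 , -0.01149285,
        1.10932789, -0.08307034]), 'joint_vel': array([ 0.00268288, -0.00338097,  0.00014311, -0.00460414, -0.00051422,
       -0.0010239 ,  0.00089879]), 'joint_torque': array([ 2.26732926e-03, -5.96924508e+01,  1.60991929e+00, -2.81494474e+01,
        1.26526147e-02,  6.43135616e-03, -9.48609511e-06]), 'eef_pos': array([0.15959512, 0.65536576, 0.20424891]), 'tool_rot': array([-1.62059157e-05,  1.19117483e-01,  9.92879911e-01, -7.12861492e-04]), 'contact_force': array([ 0.33812518, -0.27950619, -0.7822737 ]), 'torque': array([ 0.01639116, -0.01625492, -0.03178566]), 'grasp_force': 0.0, 'gripper_width': 0.9993812163352471}
```

View pics/top0.png

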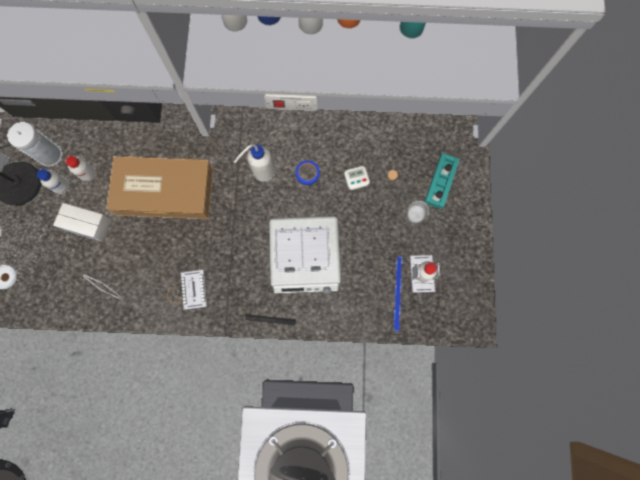

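View pics/side0.png

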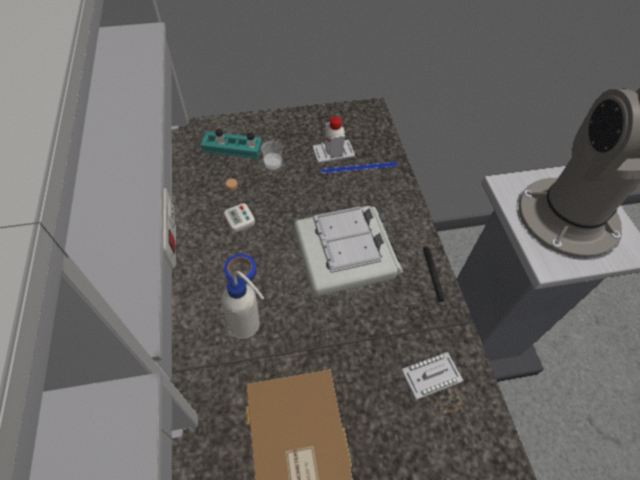

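```bash
python3 - <<'E'
from h import *
for n in ['top','side']:
    c=dict(np.load(n+'0.npz')); W=pts(c)
    print(n)
    boxes={'top':{'tube':(165,260,225,320),'bottle':(395,240,445,305),'mixer':(260,205,350,305),'beaker':(405,198,432,225),'timer':(340,163,374,192)},
     'side':{'tube':(395,345,470,405),'bottle':(305,110,360,166),'mixer':(285,190,410,300)}}[n]
    for k,(a,b,e,f) in boxes.items():
        R=W[b:f,a:e].reshape(-1,3); R=R[np.isfinite(R[:,2])]
        print(k,'floor z',np.percentile(R[:,2],5).round(4))
        z0=0.003 if k!='mixer' else 0.07
        for lo,hi in ([(0.003,0.05)] if k!='mixer' else [(0.035,0.06),(0.07,0.1)]) + ([(0.06,0.13)] if k=='bottle' else []):
            S=R[(R[:,2]>lo)&(R[:,2]<hi)]
            if len(S)<5: continue
            r=cv2.minAreaRect((S[:,:2]*1000).astype(np.float32))
            print('  z',lo,hi,len(S),'rect',np.round(r[0],1),np.round(r[1],1),round(r[2],1),'zmax',S[:,2].max().round(4),'med',np.median(S,0).round(4))
E
```

```text
top
tube floor z -0.0048
  z 0.003 0.05 915 rect [447.9 313.2] [162.9 161.4] 4.5 zmax 0.0416 med [0.4445 0.3129 0.006 ]
bottle floor z -0.0056
  z 0.003 0.05 495 rect [ 519.7 -295.3] [176.4 132.5] 0.5 zmax 0.0496 med [ 0.499  -0.2918  0.0052]
  z 0.06 0.13 343 rect [ 516.4 -302.5] [47.4 56.9] 4.0 zmax 0.1142 med [ 0.513  -0.2967  0.0782]
mixer floor z -0.0044
  z 0.035 0.06 2606 rect [549.8  19.7] [207.1 185.8] 4.8 zmax 0.0563 med [0.508  0.0074 0.0459]
  z 0.07 0.1 2307 rect [556.4  26.3] [114.3 142.2] 4.4 zmax 0.0999 med [0.5582 0.0264 0.0797]
beaker floor z -0.0047
  z 0.003 0.05 364 rect [ 693.5 -293.2] [73.3 74.6] 2.2 zmax 0.0499 med [ 0.6877 -0.2889  0.0186]
timer floor z -0.0048
  z 0.003 0.05 471 rect [ 784.9 -117.3] [86.  89.6] 4.5 zmax 0.0276 med [ 0.778  -0.1154  0.0185]
side
tube floor z -0.0034
  z 0.003 0.05 1281 rect [448.8 331.5] [109.7  94.4] 10.1 zmax 0.0359 med [0.4497 0.3166 0.0058]
bottle floor z -0.0037
  z 0.003 0.05 505 rect [ 512.8 -355.6] [189.2 144.4] 67.5 zmax 0.05 med [ 0.5247 -0.2867  0.0107]
  z 0.06 0.13 394 rect [ 515.6 -300.6] [58.2 46.1] 79.5 zmax 0.1107 med [ 0.5188 -0.2941  0.0783]
mixer floor z -0.0034
  z 0.035 0.06 3158 rect [549.9  18.8] [204.6 185.3] 4.2 zmax 0.051 med [0.5966 0.0657 0.0457]
  z 0.07 0.1 3192 rect [554.4  24.3] [117. 143.] 4.3 zmax 0.1 med [0.5558 0.0292 0.0791]
```

View pics/wrist0.png

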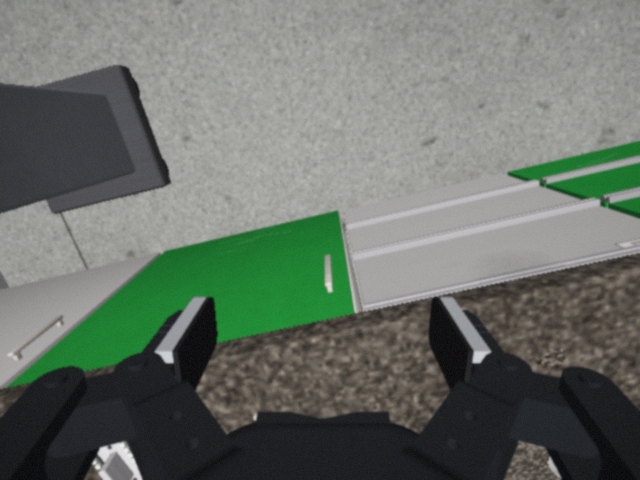

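```bash
python3 -m jog '[[-39.2,-25.4,0,-0.33],[-39.2,-25.4,0,-0.33],[-39.2,-25.4,0,-0.33],[-39.2,-25.4,0,-0.33],[-39.2,-25.4,0,-0.33],[-39.2,-25.4,0,-0.33],[-39.2,-25.4,0,-0.33],[-39.2,-25.4,0,-0.33],[-39.2,-25.4,0,-0.33],[-39.2,-25.4,0,-0.33],[-39.2,-25.4,0,-0.33],[-39.2,-25.4,0,-0.33],[-39.2,-25.4,0,-0.33],[-39.2,-25.4,0,-0.33],[-39.2,-25.4,0,-0.33]]' -1 20
python3 - <<'E'
from h import *
c=cam('wrist'); save(c,'w1.png'); np.savez('w1.npz',**c)
E
```

```text
t: 1.4
eef_pos: [0.4792, 0.3177, 0.2048]
tool_rot: [-0.0, -0.047, 0.999, 0.0]
contact_force: [-0.6, -0.1, -0.2]
gripper_width: 0.998
grasp_force: 0.0
```

View pics/w1.png

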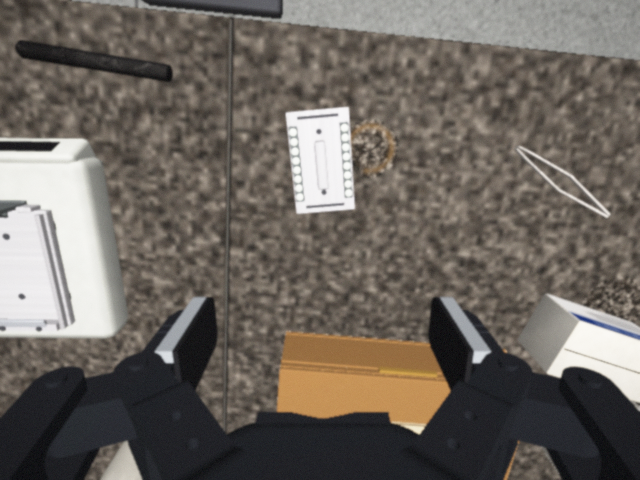

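```bash
python3 - <<'E'
from h import *
c=dict(np.load('w1.npz')); im=c['pixels']; W=pts(c)
g=im.min(2)[90:235,270:375]
m=(g>150).astype(np.uint8); m=cv2.morphologyEx(m,cv2.MORPH_CLOSE,np.ones((9,9)))
m=cv2.morphologyEx(m,cv2.MORPH_OPEN,np.ones((9,9)))
cs=max(cv2.findContours(m,0,2)[0],key=cv2.contourArea)
r=cv2.minAreaRect(cs); b=cv2.boxPoints(r)+[270,90]; print(r[1],b.round(1).tolist())
P=np.array([ray(c,u,v,0.005) for u,v in b]); print(P.round(4).tolist(),P.mean(0)); 
for i in range(4): d=P[(i+1)%4]-P[i]; print(np.linalg.norm(d),np.degrees(np.arctan2(d[1],d[0])))
R=W[90:235,270:375].reshape(-1,3)
S=R[(R[:,2]>0.026)&(R[:,2]<.05)]; r=cv2.minAreaRect((S[:,:2]*1000).astype(np.float32)); print('rib',len(S),r,np.median(S,0), S[:,2].max())
S=R[np.abs(R[:,2]-.0055)<.003]; print('plate z',np.median(S[:,2]), 'table', np.median(W[250:290,240:420,2]))
E
```

```text
(103.66445922851562, 63.694862365722656) [[285.1, 110.7], [348.7, 106.2], [356.0, 209.6], [292.5, 214.1]]
[[0.402, 0.2761, 0.005], [0.3923, 0.3359, 0.005], [0.4922, 0.355, 0.005], [0.5031, 0.29, 0.005]] [0.44740424 0.31426523 0.005     ]
0.060632921382189245 99.16596152611093
0.1016570274225868 10.813434680229102
0.06591653549696598 -80.50373091689086
0.10202230705255252 -172.15947354563863
rib 515 ((447.4558410644531, 314.6218566894531), (44.10866928100586, 9.984225273132324), 10.070975303649902) [0.44640261 0.31451116 0.03296526] 0.03522330830246434
plate z 0.004311141238216576 table nan
```

```bash
python3 -m jog '[[4,-0.1,5,-0.08],[4,-0.1,12,-0.08],[4,-0.1,16,-0.08],[4,-0.1,18,-0.08],[4,-0.1,18.9,-0.08],[4,-0.1,18.9,-0.08],[4,-0.1,18.9,-0.08]]' 
python3 -m jog '[[0,0,0,0],[0,0,0,0],[0,0,0,0],[0,0,0,0],[0,0,0,0],[0,0,0,0],[0,0,0,0],[0,0,0,0]]' 1 20
```

```text
t: 2.03
eef_pos: [0.4389, 0.3121, 0.0151]
tool_rot: [-0.002, -0.087, 0.996, -0.001]
contact_force: [0.4, -0.2, 0.3]
gripper_width: 1.002
grasp_force: 0.0
t: 2.7
eef_pos: [0.4407, 0.3117, 0.0161]
tool_rot: [0.0, -0.085, 0.996, 0.0]
contact_force: [-0.5, -0.8, 0.2]
gripper_width: 0.0
grasp_force: 0.0
```

```bash
python3 - <<'E'
from h import *
c=cam('wrist'); save(c,'w2.png'); np.savez('w2.npz',**c); print(bot.get_obs()['gripper_width'],bot.get_obs()['grasp_force'])
E
```

```text
0.0004660157032477737 0.0
```

View pics/w2.png

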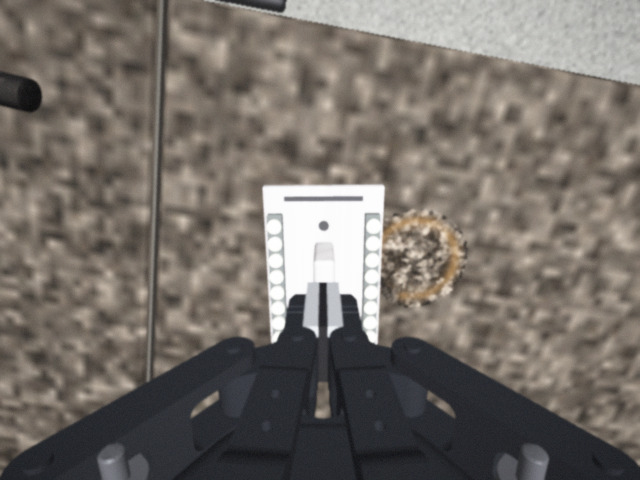

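```bash
python3 - <<'E'
from h import *
c=dict(np.load('w2.npz')); W=pts(c)
for v in range(240,345,8): print(v,[W[v,u].round(3).tolist() for u in (312,322,333)])
E
```

```text
240 [[0.427, 0.305, 0.004], [0.426, 0.31, 0.004], [0.425, 0.316, 0.004]]
248 [[0.432, 0.306, 0.003], [0.426, 0.31, 0.016], [0.427, 0.316, 0.012]]
256 [[0.435, 0.306, 0.006], [0.426, 0.31, 0.027], [0.426, 0.315, 0.025]]
264 [[0.44, 0.307, 0.005], [0.427, 0.31, 0.033], [0.427, 0.315, 0.032]]
272 [[0.445, 0.308, 0.004], [0.431, 0.311, 0.033], [0.431, 0.316, 0.032]]
280 [[0.449, 0.309, 0.004], [0.435, 0.312, 0.033], [0.434, 0.317, 0.033]]
288 [[0.431, 0.307, 0.052], [0.43, 0.311, 0.052], [0.429, 0.315, 0.051]]
296 [[0.431, 0.307, 0.058], [0.43, 0.311, 0.058], [0.429, 0.315, 0.058]]
304 [[0.431, 0.307, 0.064], [0.43, 0.311, 0.064], [0.43, 0.315, 0.063]]
312 [[0.431, 0.307, 0.07], [0.43, 0.311, 0.069], [0.429, 0.315, 0.07]]
320 [[0.43, 0.308, 0.076], [0.43, 0.311, 0.076], [0.429, 0.314, 0.076]]
328 [[0.431, 0.308, 0.079], [0.431, 0.311, 0.078], [0.43, 0.314, 0.08]]
336 [[0.429, 0.308, 0.086], [0.433, 0.311, 0.08], [0.428, 0.314, 0.086]]
344 [[0.43, 0.308, 0.09], [0.436, 0.312, 0.08], [0.428, 0.314, 0.091]]
```

```bash
python3 -m jog '[[0,0,0,0],[0,0,0,0],[0,0,0,0],[0,0,0,0],[0,0,0.5,0],[0,0,1,0],[0,0,1.5,0],[0,0,1.5,0]]' -1 20 ; python3 -m jog '[[0,0,0.5,0],[0,0,1,0],[0,0,1.3,0],[0,0,1.3,0]]'; python3 -m jog '[[0,0,0,0],[0,0,0,0],[0,0,0,0],[0,0,0,0],[0,0,0,0],[0,0,0,0],[0,0,0,0]]' 1 20
python3 - <<'E'
from h import *
c=cam('wrist'); save(c,'w3.png'); np.savez('w3.npz',**c); W=pts(c)
for v in range(240,345,8): print(v,[W[v,u].round(3).tolist() for u in (308,322,337)])
E
```

```text
t: 3.42
eef_pos: [0.4399, 0.3111, -0.0003]
tool_rot: [-0.001, -0.086, 0.996, -0.001]
contact_force: [0.8, 0.5, 0.4]
gripper_width: 0.997
grasp_force: 0.0
t: 3.75
eef_pos: [0.4402, 0.3114, -0.0129]
tool_rot: [-0.001, -0.086, 0.996, -0.0]
contact_force: [0.7, -0.2, -0.3]
gripper_width: 1.0
grasp_force: 0.0
t: 4.33
eef_pos: [0.4408, 0.3118, -0.0118]
tool_rot: [0.0, -0.086, 0.996, 0.0]
contact_force: [1.0, 0.1, 1.3]
gripper_width: 0.108
grasp_force: 23.5
240 [[0.418, 0.303, 0.005], [0.416, 0.309, 0.005], [0.416, 0.315, 0.004]]
248 [[0.422, 0.303, 0.003], [0.42, 0.309, 0.005], [0.419, 0.316, 0.004]]
256 [[0.425, 0.304, 0.005], [0.424, 0.31, 0.005], [0.423, 0.317, 0.003]]
264 [[0.429, 0.304, 0.005], [0.426, 0.31, 0.008], [0.426, 0.317, 0.005]]
272 [[0.433, 0.305, 0.005], [0.427, 0.31, 0.016], [0.43, 0.318, 0.005]]
280 [[0.437, 0.306, 0.004], [0.426, 0.31, 0.025], [0.435, 0.319, 0.004]]
288 [[0.431, 0.305, 0.024], [0.426, 0.31, 0.032], [0.429, 0.317, 0.024]]
296 [[0.431, 0.306, 0.03], [0.428, 0.311, 0.034], [0.429, 0.317, 0.03]]
304 [[0.431, 0.306, 0.037], [0.432, 0.311, 0.033], [0.429, 0.316, 0.037]]
312 [[0.431, 0.306, 0.042], [0.436, 0.312, 0.033], [0.429, 0.316, 0.042]]
320 [[0.431, 0.306, 0.047], [0.438, 0.312, 0.033], [0.429, 0.316, 0.047]]
328 [[0.432, 0.307, 0.051], [0.442, 0.313, 0.033], [0.43, 0.316, 0.051]]
336 [[0.434, 0.307, 0.052], [0.445, 0.314, 0.034], [0.433, 0.317, 0.051]]
344 [[0.438, 0.308, 0.05], [0.449, 0.314, 0.033], [0.435, 0.317, 0.052]]
```

```bash
python3 -m jog '[[0,0,-2,0],[0,0,-5,0],[0,0,-9,0],[0,0,-13,0],[0,0,-17.2,0],[-2,-3,-17.2,0],[-4,-6.5,-17.2,0],[-6,-10,-17.2,0.05],[-8,-13.5,-17.2,0.1],[-10,-17,-17.2,0.1],[-12,-20,-17.2,0.1],[-14,-23.5,-17.2,0.1],[-16,-26.5,-17.2,0.1],[-16.5,-27.7,-17.2,0.1],[-16.5,-27.7,-17.2,0.1],[-16.5,-27.7,-17.2,0.1],[-16.5,-27.7,-17.2,0.1]]' 
python3 - <<'E'
from h import *
c=cam('wrist'); save(c,'w4.png'); np.savez('w4.npz',**c)
E
```

```text
t: 5.8
eef_pos: [0.6493, 0.0685, 0.1593]
tool_rot: [-0.001, -0.036, 0.999, 0.0]
contact_force: [0.0, 0.7, -3.0]
gripper_width: 0.115
grasp_force: 22.9
```

View pics/w4.png

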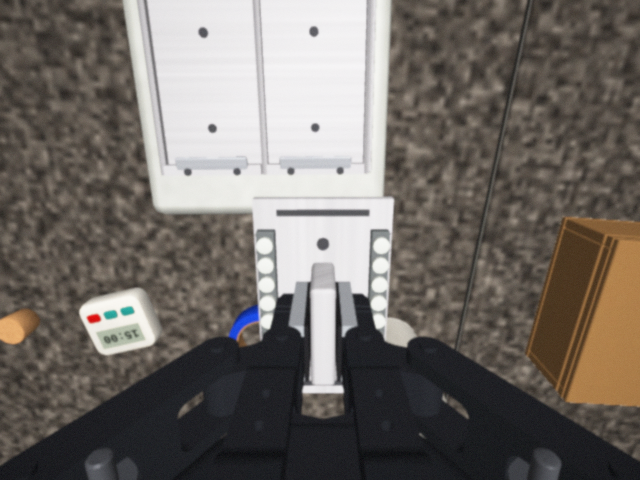

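```bash
python3 - <<'E'
from h import *
c=dict(np.load('w4.npz')); W=pts(c); im=c['pixels']
print([W[v,316].round(4).tolist() for v in range(135,200,4)])
print('rows v=60',[ (u,W[60,u].round(3).tolist()) for u in range(130,400,8)])
g=im.astype(int)
for u in (205,230,300,335): print(u,[g[v,u].tolist() for v in range(150,182,2)])
for v in (163,): print([ (u,g[v,u].tolist()) for u in list(range(168,184,2))+list(range(240,256,2))+list(range(272,290,2))+list(range(344,360,2))])
# carrier
for v in (200,205,215,230): print(v,[W[v,u].round(4).tolist() for u in (258,285,300,322,345,360,388)])
print([W[v,325].round(4).tolist() for v in (370,380,386)])
E
```

```text
[[0.5854, 0.0609, 0.0785], [0.5878, 0.0611, 0.0799], [0.5904, 0.0613, 0.0792], [0.5931, 0.0614, 0.0785], [0.5956, 0.0616, 0.0789], [0.5982, 0.0618, 0.079], [0.5998, 0.062, 0.0887], [0.6022, 0.0622, 0.0899], [0.6049, 0.0624, 0.0882], [0.6074, 0.0626, 0.0893], [0.6165, 0.0625, 0.0469], [0.6197, 0.0627, 0.0464], [0.6227, 0.0629, 0.047], [0.6255, 0.0631, 0.0484], [0.6288, 0.0633, 0.0477], [0.6321, 0.0635, 0.0467], [0.607, 0.0639, 0.174]]
rows v=60 [(130, [0.541, -0.095, 0.0]), (138, [0.545, -0.067, 0.047]), (146, [0.549, -0.044, 0.086]), (154, [0.548, -0.041, 0.081]), (162, [0.547, -0.037, 0.079]), (170, [0.547, -0.032, 0.079]), (178, [0.547, -0.027, 0.08]), (186, [0.546, -0.022, 0.079]), (194, [0.546, -0.018, 0.079]), (202, [0.545, -0.013, 0.078]), (210, [0.545, -0.007, 0.079]), (218, [0.545, -0.002, 0.08]), (226, [0.544, 0.002, 0.079]), (234, [0.544, 0.007, 0.079]), (242, [0.544, 0.012, 0.08]), (250, [0.543, 0.017, 0.08]), (258, [0.544, 0.023, 0.086]), (266, [0.543, 0.027, 0.079]), (274, [0.542, 0.032, 0.08]), (282, [0.542, 0.037, 0.08]), (290, [0.542, 0.042, 0.079]), (298, [0.541, 0.0
[... 2385 characters left out ...]
.0761, 0.1762], [0.6058, 0.0825, 0.1754], [0.605, 0.0944, 0.1752]]
205 [[0.6111, 0.0394, 0.1753], [0.6103, 0.0509, 0.1753], [0.6098, 0.0573, 0.1752], [0.609, 0.0666, 0.1759], [0.6083, 0.0763, 0.176], [0.6081, 0.0828, 0.1748], [0.6074, 0.0949, 0.1741]]
215 [[0.6156, 0.0395, 0.1749], [0.6146, 0.0511, 0.1755], [0.6139, 0.0576, 0.1764], [0.6134, 0.0669, 0.1758], [0.6127, 0.0767, 0.1759], [0.6123, 0.0832, 0.1754], [0.6114, 0.0951, 0.1757]]
230 [[0.6212, 0.0402, 0.1785], [0.6212, 0.0514, 0.176], [0.6215, 0.0578, 0.1737], [0.6202, 0.0674, 0.1754], [0.6195, 0.0774, 0.1755], [0.619, 0.0838, 0.1757], [0.6178, 0.0957, 0.1768]]
[[0.6697, 0.0722, 0.2042], [0.674, 0.0725, 0.2048], [0.7022, 0.0748, 0.175]]
```

```bash
python3 - <<'E'
import cv2
im=cv2.imread('pics/w4.png')[100:215,120:400]
cv2.imwrite('pics/w4c.png',cv2.resize(im,None,fx=2.8,fy=2.8,interpolation=cv2.INTER_CUBIC))
E
```

```text
(no output)
```

View pics/w4c.png

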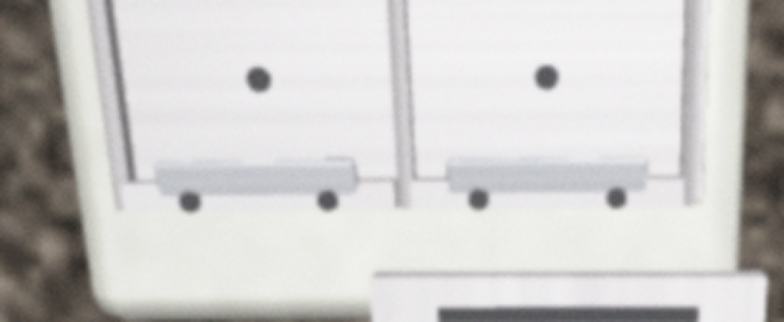

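```bash
python3 - <<'E'
from h import *
c=dict(np.load('w4.npz')); g=c['pixels'].astype(float).mean(2)
def edges(u0,u1):
    prof=cv2.GaussianBlur(g[145:185,u0+6:u1-6],(5,1),0).mean(1); d=np.diff(prof); return 145.5+d[:15].argmin()
for u0,u1 in ((176,247),(280,351)):
    prof=g[148:182,u0+6:u1-6].mean(1); d=np.diff(prof); i=d[:16].argmin(); j=16+d[16:].argmax()
    print(prof.round(0).tolist()); L=ray(c,u0,148+i+.5,.0905);R=ray(c,u1,148+i+.5,.0905)
    print(i+148.5,j+148.5,'front-edge mid',((L+R)/2).round(4),'wid',np.linalg.norm(L-R),'yaw',np.degrees(np.arctan2(-(R-L)[0],(R-L)[1])),'rear',ray(c,(u0+u1)/2,j+148.5,.092).round(4))
# rails: middle rail edges at several rows
for v in (5,20,40,60,80,100,120,140):
    r=g[v,235:290]; d=np.abs(np.diff(r)); print(v,[int(k)+235 for k in np.argsort(d)[-4:]], ray(c,258+ (v-60)*0.0,v,.086).round(4))
P=[ray(c,253,0,.087),ray(c,266,165,.087)];d=P[1]-P[0];print('x',P, np.degrees(np.arctan2(d[1],d[0])))
E
```

```text
[235.0, 234.0, 234.0, 233.0, 233.0, 232.0, 232.0, 230.0, 226.0, 222.0, 221.0, 213.0, 204.0, 200.0, 200.0, 201.0, 201.0, 201.0, 198.0, 194.0, 190.0, 190.0, 195.0, 197.0, 197.0, 201.0, 210.0, 222.0, 231.0, 233.0, 234.0, 234.0, 234.0, 234.0]
159.5 174.5 front-edge mid [ 0.6047 -0.0044  0.0905] wid 0.045307267549289196 yaw 4.108582669347539 rear [ 0.614  -0.0042  0.092 ]
[240.0, 240.0, 240.0, 239.0, 237.0, 236.0, 234.0, 231.0, 226.0, 223.0, 217.0, 207.0, 202.0, 201.0, 201.0, 202.0, 201.0, 199.0, 195.0, 191.0, 192.0, 198.0, 200.0, 201.0, 204.0, 212.0, 223.0, 233.0, 236.0, 237.0, 236.0, 236.0, 236.0, 236.0]
158.5 173.5 front-edge mid [0.5993 0.0617 0.0905] wid 0.045297120399436216 yaw 4.108740533973701 rear [0.6086 0.0624 0.092 ]
5 [251, 259, 252, 260] [0.5147 0.0227 0.086 ]
20 [252, 261, 253, 260] [0.5224 0.0229 0.086 ]
40 [253, 254, 262, 261] [0.5329 0.0231 0.086 ]
60 [261, 262, 255, 263] [0.5438 0.0233 0.086 ]
80 [262, 263, 256, 264] [0.555  0.0235 0.086 ]
100 [258, 264, 257, 265] [0.5666 0.0237 0.086 ]
120 [265, 259, 258, 266] [0.5785 0.0239 0.086 ]
140 [265, 259, 260, 267] [0.5907 0.0242 0.086 ]
x [array([0.51258854, 0.01996262, 0.087     ]), array([0.60614312, 0.02983618, 0.087     ])] 6.024572693335378
```

```bash
python3 -m jog '[[0.7,-0.28,2,-0.01],[0.7,-0.28,4.5,-0.01],[0.7,-0.28,6.5,-0.01],[0.7,-0.28,7.4,-0.01],[0.7,-0.28,7.6,-0.01],[0.7,-0.28,7.6,-0.01]]' ;python3 -m jog '[[0,0,0.2,0],[0,0,0.4,0],[0,0,0.6,0],[0,0,0.8,0]]'; python3 -m jog '[[0,0,0.2,0],[0,0,0.4,0],[0,0,0.5,0],[0,0,0.5,0]]'
python3 - <<'E'
from h import *
c=cam('wrist'); save(c,'w5.png'); np.savez('w5.npz',**c); W=pts(c)
for v in range(180,300,8): print(v,[W[v,u].round(3).tolist() for u in (290,355)])
print([W[v,325].round(4).tolist() for v in (370,380,384,388,392,396)])
E
```

```text
t: 6.35
eef_pos: [0.6433, 0.0646, 0.084]
tool_rot: [-0.0, -0.041, 0.999, 0.0]
contact_force: [0.5, 0.3, -1.3]
gripper_width: 0.11
grasp_force: 22.9
t: 6.68
eef_pos: [0.6451, 0.0638, 0.0772]
tool_rot: [0.002, -0.041, 0.999, 0.0]
contact_force: [2.9, 0.3, 5.4]
gripper_width: 0.109
grasp_force: 23.9
t: 7.02
eef_pos: [0.6471, 0.064, 0.073]
tool_rot: [0.003, -0.041, 0.999, 0.0]
contact_force: [5.6, -0.1, 5.8]
gripper_width: 0.115
grasp_force: 24.3
180 [[0.599, 0.047, 0.079], [0.597, 0.076, 0.079]]
188 [[0.6, 0.048, 0.09], [0.598, 0.075, 0.09]]
196 [[0.603, 0.048, 0.095], [0.601, 0.075, 0.093]]
204 [[0.606, 0.049, 0.095], [0.604, 0.075, 0.094]]
212 [[0.61, 0.049, 0.094], [0.607, 0.075, 0.094]]
220 [[0.613, 0.049, 0.093], [0.611, 0.076, 0.093]]
228 [[0.617, 0.049, 0.092], [0.615, 0.076, 0.093]]
236 [[0.621, 0.049, 0.093], [0.618, 0.077, 0.092]]
244 [[0.624, 0.049, 0.092], [0.622, 0.077, 0.092]]
252 [[0.628, 0.049, 0.091], [0.626, 0.078, 0.091]]
260 [[0.632, 0.05, 0.091], [0.629, 0.078, 0.092]]
268 [[0.636, 0.05, 0.091], [0.634, 0.079, 0.091]]
276 [[0.64, 0.05, 0.091], [0.638, 0.079, 0.09]]
284 [[0.645, 0.05, 0.09], [0.642, 0.08, 0.089]]
292 [[0.648, 0.05, 0.09], [0.646, 0.08, 0.089]]
[[0.6685, 0.0679, 0.1164], [0.6738, 0.0684, 0.1159], [0.7759, 0.0776, -0.0014], [0.7786, 0.0778, 0.0], [0.783, 0.0782, -0.0006], [0.7867, 0.0785, -0.0003]]
```

View pics/w5.png

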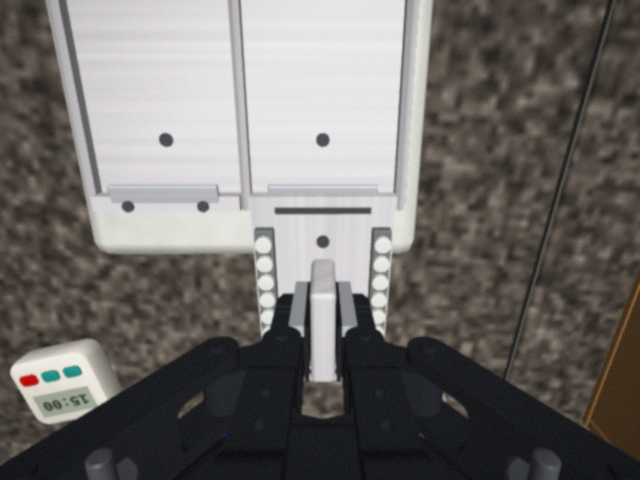

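```bash
python3 -m jog '[[-0.2,0,0.2,0],[-0.3,0,0.4,0],[-0.3,0,0.6,0],[-0.3,0,0.8,0],[-0.3,0,0.8,0]]'
python3 - <<'E'
from h import *
c=cam('wrist'); save(c,'w6.png'); np.savez('w6.npz',**c); W=pts(c)
for v in range(180,300,12): print(v,[W[v,u].round(3).tolist() for u in (290,355)])
print([W[v,322].round(4).tolist() for v in range(250,390,10)])
E
```

```text
t: 7.48
eef_pos: [0.6503, 0.0643, 0.0647]
tool_rot: [0.004, -0.041, 0.999, 0.0]
contact_force: [6.3, 1.5, 5.9]
gripper_width: 0.112
grasp_force: 25.4
180 [[0.599, 0.049, 0.089], [0.597, 0.074, 0.089]]
192 [[0.603, 0.049, 0.092], [0.601, 0.074, 0.092]]
204 [[0.607, 0.049, 0.094], [0.605, 0.075, 0.093]]
216 [[0.612, 0.05, 0.093], [0.611, 0.075, 0.092]]
228 [[0.618, 0.05, 0.092], [0.616, 0.076, 0.091]]
240 [[0.624, 0.05, 0.089], [0.621, 0.077, 0.089]]
252 [[0.63, 0.05, 0.087], [0.627, 0.077, 0.088]]
264 [[0.636, 0.05, 0.086], [0.634, 0.078, 0.084]]
276 [[0.643, 0.05, 0.083], [0.64, 0.079, 0.083]]
288 [[0.65, 0.051, 0.081], [0.648, 0.08, 0.081]]
[[0.6276, 0.0634, 0.0876], [0.6309, 0.0637, 0.0907], [0.6327, 0.0638, 0.0968], [0.6341, 0.064, 0.1032], [0.6358, 0.0641, 0.1082], [0.6378, 0.0643, 0.1122], [0.6415, 0.0646, 0.1129], [0.646, 0.0649, 0.1124], [0.651, 0.0653, 0.1112], [0.6568, 0.0658, 0.1092], [0.6624, 0.0662, 0.1078], [0.6688, 0.0667, 0.1055], [0.6748, 0.0672, 0.1041], [0.768, 0.0746, -0.0009]]
```

```bash
python3 -m jog '[[0,0,-2,0],[0,0,-4.5,0],[0.5,0,-7,0],[3,0,-7,0],[6,0,-7,0],[8.5,0,-7,0],[10,0,-7,0],[10.2,0,-7,0],[10.2,0,-7,0],[10.2,0,-5,0],[10.2,0,-3.5,0],[10.2,0,-3.5,0],[10.2,0,-3.5,0]]'
python3 - <<'E'
from h import *
c=cam('wrist'); save(c,'w7.png'); np.savez('w7.npz',**c); W=pts(c)
for v in range(180,300,12): print(v,[W[v,u].round(3).tolist() for u in (255,290,355,390)])
print([W[v,322].round(4).tolist() for v in range(250,390,10)])
E
```

```text
t: 8.62
eef_pos: [0.5452, 0.0555, 0.0972]
tool_rot: [-0.001, -0.041, 0.999, -0.0]
contact_force: [-0.6, -0.5, -2.6]
gripper_width: 0.106
grasp_force: 24.2
180 [[0.509, 0.013, 0.046], [0.507, 0.034, 0.048], [0.504, 0.073, 0.046], [0.502, 0.094, 0.047]]
192 [[0.499, 0.027, 0.125], [0.498, 0.04, 0.125], [0.496, 0.065, 0.125], [0.495, 0.079, 0.124]]
204 [[0.504, 0.027, 0.127], [0.502, 0.041, 0.127], [0.501, 0.066, 0.126], [0.499, 0.079, 0.127]]
216 [[0.509, 0.027, 0.124], [0.508, 0.041, 0.124], [0.506, 0.066, 0.125], [0.504, 0.08, 0.126]]
228 [[0.514, 0.027, 0.125], [0.513, 0.041, 0.123], [0.511, 0.067, 0.124], [0.509, 0.081, 0.126]]
240 [[0.517, 0.028, 0.13], [0.519, 0.041, 0.123], [0.516, 0.068, 0.123], [0.513, 0.081, 0.129]]
252 [[0.522, 0.028, 0.129], [0.525, 0.041, 0.12], [0.523, 0.069, 0.12], [0.518, 0.081, 0.13]]
264 [[0.528, 0.028, 0.128], [0.531, 0.041, 0.118], [0.529, 0.069, 0.118], [0.524, 0.082, 0.128]]
276 [[0.539, 0.026, 0.116], [0.538, 0.042, 0.116], [0.535, 0.07, 0.116], [0.534, 0.086, 0.116]]
288 [[0.564, 0.02, 0.079], [0.545, 0.042, 0.113], [0.542, 0.071, 0.114], [0.573, 0.103, 0.047]]
[[0.5227, 0.0546, 0.1206], [0.5257, 0.0549, 0.1244], [0.5278, 0.0551, 0.1298], [0.5301, 0.0553, 0.1342], [0.5312, 0.0554, 0.1406], [0.5324, 0.0555, 0.1462], [0.536, 0.0558, 0.1469], [0.5411, 0.0562, 0.1453], [0.5465, 0.0566, 0.1436], [0.5523, 0.057, 0.1415], [0.5575, 0.0575, 0.1405], [0.5643, 0.058, 0.1377], [0.5694, 0.0584, 0.1374], [0.6891, 0.0677, -0.0019]]
```

View pics/w7.png

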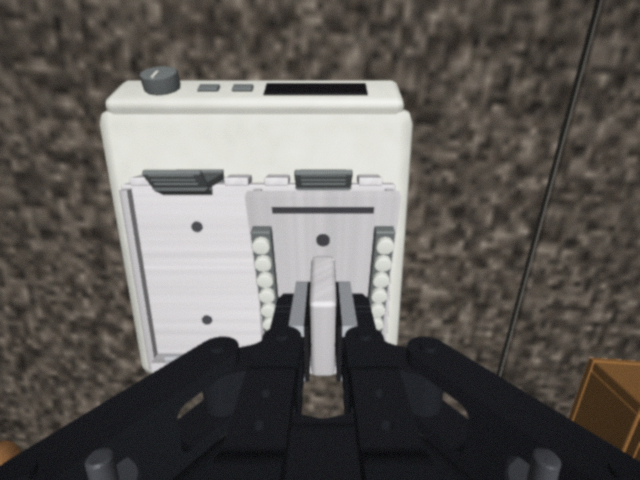

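```bash
python3 -m jog '[[0.05,0.1,0.5,0],[0.05,0.1,1,0],[0.05,0.1,1.2,0],[0.05,0.1,1.2,0]]'; python3 -m jog '[[-0.3,0,0,0],[-0.6,0,0,0],[-0.8,0,0,0],[-0.8,0,0,0]]'; python3 -m jog '[[-0.2,0,0,0],[-0.3,0,0,0],[-0.3,0,0,0]]'
python3 - <<'E'
from h import *
c=cam('wrist'); np.savez('w8.npz',**c); save(c,'w8.png'); W=pts(c)
for v in range(156,300,8): print(v,[W[v,u].round(3).tolist() for u in (290,322,355)])
print([W[v,322].round(4).tolist() for v in range(280,390,10)])
E
```

```text
t: 9.0
eef_pos: [0.5441, 0.0565, 0.0856]
tool_rot: [-0.0, -0.041, 0.999, -0.0]
contact_force: [-0.1, 0.6, -2.2]
gripper_width: 0.11
grasp_force: 24.2
t: 9.33
eef_pos: [0.5519, 0.0571, 0.0855]
tool_rot: [-0.001, -0.041, 0.999, -0.0]
contact_force: [-1.7, 0.2, -3.9]
gripper_width: 0.103
grasp_force: 23.9
t: 9.58
eef_pos: [0.555, 0.0573, 0.0857]
tool_rot: [-0.001, -0.041, 0.999, -0.0]
contact_force: [-2.3, -0.7, -5.7]
gripper_width: 0.107
grasp_force: 23.8
156 [[0.495, 0.041, 0.104], [0.494, 0.053, 0.105], [0.499, 0.072, 0.047]]
164 [[0.499, 0.04, 0.1], [0.498, 0.054, 0.099], [0.503, 0.073, 0.046]]
172 [[0.505, 0.039, 0.08], [0.502, 0.054, 0.096], [0.503, 0.07, 0.079]]
180 [[0.509, 0.039, 0.08], [0.508, 0.054, 0.078], [0.507, 0.07, 0.079]]
188 [[0.513, 0.039, 0.078], [0.512, 0.055, 0.08], [0.511, 0.071, 0.079]]
196 [[0.509, 0.042, 0.116], [0.507, 0.054, 0.118], [0.507, 0.067, 0.116]]
204 [[0.512, 0.043, 0.116], [0.511, 0.055, 0.116], [0.51, 0.067, 0.117]]
212 [[0.516, 0.043, 0.114], [0.515, 0.055, 0.114], [0.513, 0.068, 0.115]]
220 [[0.519, 0.043, 0.113], [0.518, 0.055, 0.113], [0.517, 
[... 258 characters left out ...]
109], [0.534, 0.057, 0.108], [0.533, 0.071, 0.108]]
260 [[0.539, 0.043, 0.107], [0.536, 0.057, 0.112], [0.536, 0.071, 0.108]]
268 [[0.543, 0.043, 0.105], [0.537, 0.057, 0.117], [0.541, 0.072, 0.105]]
276 [[0.548, 0.043, 0.104], [0.539, 0.057, 0.121], [0.545, 0.072, 0.104]]
284 [[0.553, 0.043, 0.102], [0.54, 0.057, 0.127], [0.55, 0.073, 0.103]]
292 [[0.557, 0.044, 0.101], [0.542, 0.057, 0.13], [0.555, 0.073, 0.101]]
[[0.5394, 0.057, 0.1237], [0.5412, 0.0572, 0.1285], [0.543, 0.0574, 0.1331], [0.5456, 0.0576, 0.1357], [0.5514, 0.058, 0.133], [0.557, 0.0585, 0.1309], [0.5621, 0.0589, 0.1298], [0.568, 0.0593, 0.1279], [0.5743, 0.0598, 0.1258], [0.5811, 0.0604, 0.1234], [0.6894, 0.0688, -0.0018]]
```

```bash
python3 -m jog '[[-0.15,0,0,0],[-0.3,0,0,0],[-0.3,0,0,0]]'; python3 -m jog '[[0,0,0.3,0],[0,0,0.4,0],[0,0,0.4,0]]'
python3 - <<'E'
from h import *
c=cam('wrist'); np.savez('w9.npz',**c); W=pts(c)
for v in range(180,300,12): print(v,[W[v,u].round(3).tolist() for u in (290,355)])
print([W[v,322].round(4).tolist() for v in range(290,390,10)])
E
```

```text
t: 9.88
eef_pos: [0.5565, 0.0574, 0.0858]
tool_rot: [-0.002, -0.04, 0.999, -0.0]
contact_force: [-8.5, -0.5, 1.0]
gripper_width: 0.108
grasp_force: 24.7
t: 10.13
eef_pos: [0.5563, 0.0574, 0.0829]
tool_rot: [-0.002, -0.04, 0.999, 0.0]
contact_force: [-13.5, -1.0, 11.9]
gripper_width: 0.108
grasp_force: 26.1
180 [[0.51, 0.04, 0.079], [0.508, 0.07, 0.08]]
192 [[0.509, 0.042, 0.113], [0.507, 0.067, 0.111]]
204 [[0.514, 0.043, 0.113], [0.512, 0.068, 0.112]]
216 [[0.518, 0.043, 0.112], [0.517, 0.068, 0.112]]
228 [[0.524, 0.043, 0.11], [0.522, 0.069, 0.109]]
240 [[0.53, 0.043, 0.108], [0.528, 0.07, 0.108]]
252 [[0.536, 0.043, 0.106], [0.534, 0.071, 0.105]]
264 [[0.542, 0.043, 0.104], [0.54, 0.071, 0.104]]
276 [[0.549, 0.044, 0.102], [0.547, 0.072, 0.101]]
288 [[0.556, 0.044, 0.099], [0.554, 0.073, 0.099]]
[[0.5423, 0.0573, 0.1266], [0.5438, 0.0574, 0.1315], [0.5469, 0.0577, 0.1332], [0.5523, 0.0581, 0.1311], [0.558, 0.0586, 0.1287], [0.5636, 0.059, 0.127], [0.5694, 0.0595, 0.1251], [0.5757, 0.06, 0.1231], [0.5817, 0.0604, 0.1215], [0.6872, 0.0687, -0.0011]]
```

```bash
python3 -m jog '[[0.2,0,0.1,0],[0.35,0,0.3,0],[0.5,0,0.45,0],[0.65,0,0.6,0],[0.65,0,0.6,0]]'
python3 - <<'E'
from h import *
c=cam('wrist'); np.savez('w9.npz',**c); W=pts(c)
for v in range(180,300,12): print(v,[W[v,u].round(3).tolist() for u in (290,355)])
print([W[v,322].round(4).tolist() for v in range(290,390,10)])
E
```

```text
t: 10.6
eef_pos: [0.5532, 0.0572, 0.0776]
tool_rot: [0.002, -0.04, 0.999, 0.0]
contact_force: [-4.7, -1.6, 7.3]
gripper_width: 0.102
grasp_force: 25.6
180 [[0.506, 0.04, 0.08], [0.504, 0.069, 0.079]]
192 [[0.506, 0.042, 0.103], [0.504, 0.067, 0.104]]
204 [[0.511, 0.042, 0.104], [0.509, 0.068, 0.104]]
216 [[0.516, 0.042, 0.103], [0.514, 0.068, 0.103]]
228 [[0.521, 0.043, 0.103], [0.52, 0.069, 0.102]]
240 [[0.528, 0.043, 0.1], [0.525, 0.07, 0.102]]
252 [[0.533, 0.043, 0.099], [0.531, 0.071, 0.099]]
264 [[0.539, 0.043, 0.098], [0.537, 0.071, 0.097]]
276 [[0.546, 0.043, 0.096], [0.544, 0.072, 0.096]]
288 [[0.552, 0.044, 0.095], [0.55, 0.073, 0.094]]
[[0.5382, 0.057, 0.1226], [0.5403, 0.0572, 0.1265], [0.5444, 0.0575, 0.1264], [0.5489, 0.0579, 0.1258], [0.5545, 0.0583, 0.1237], [0.559, 0.0587, 0.1236], [0.5649, 0.0591, 0.1217], [0.571, 0.0596, 0.1197], [0.576, 0.06, 0.1195], [0.607, 0.0625, 0.0881]]
```

```bash
python3 -m jog '[[0.1,0,0.15,0],[0.2,0,0.3,0],[0.3,0,0.45,0],[0.35,0,0.6,0],[0.35,0,0.6,0]]'; python3 -m jog '[[0.1,0,0.15,0],[0.15,0,0.3,0],[0.2,0,0.4,0],[0.2,0,0.4,0]]'
python3 - <<'E'
from h import *
c=cam('wrist'); np.savez('w9.npz',**c); W=pts(c)
for v in range(156,300,12): print(v,[W[v,u].round(3).tolist() for u in (290,322,355)])
print([W[v,322].round(4).tolist() for v in range(290,390,10)])
E
```

```text
t: 11.07
eef_pos: [0.5506, 0.057, 0.072]
tool_rot: [0.002, -0.04, 0.999, 0.0]
contact_force: [-5.0, -0.3, 7.8]
gripper_width: 0.112
grasp_force: 26.1
t: 11.4
eef_pos: [0.5492, 0.057, 0.0683]
tool_rot: [0.003, -0.04, 0.999, 0.0]
contact_force: [-4.5, -0.4, 8.5]
gripper_width: 0.114
grasp_force: 26.6
156 [[0.494, 0.037, 0.047], [0.492, 0.053, 0.048], [0.491, 0.07, 0.048]]
168 [[0.492, 0.042, 0.102], [nan, nan, nan], [0.497, 0.071, 0.047]]
180 [[0.497, 0.042, 0.097], [0.496, 0.054, 0.096], [0.504, 0.071, 0.046]]
192 [[0.505, 0.041, 0.079], [0.502, 0.054, 0.09], [0.503, 0.069, 0.079]]
204 [[0.508, 0.042, 0.09], [0.507, 0.055, 0.089], [0.506, 0.068, 0.088]]
216 [[0.513, 0.042, 0.09], [0.512, 0.055, 0.089], [0.511, 0.069, 0.089]]
228 [[0.519, 0.042, 0.089], [0.517, 0.055, 0.09], [0.516, 0.069, 0.09]]
240 [[0.524, 0.042, 0.089], [0.522, 0.056, 0.092], [0.522, 0.07, 0.089]]
252 [[0.53, 0.042, 0.087], [0.529, 0.056, 0.088], [0.528, 0.07, 0.088]]
264 [[0.535, 0.043, 0.088], [0.532, 0.057, 0.094], [0.534, 0.071, 0.087]]
276 [[0.541, 0.043, 0.089], [0.533, 0.057, 0.104], [0.54, 0.072, 0.086]]
288 [[0.548, 0.043, 0.087], [0.533, 0.057, 0.113], [0.545, 0.072, 0.087]]
[[0.5329, 0.0567, 0.1155], [0.5359, 0.0569, 0.1175], [0.5408, 0.0573, 0.1161], [0.5453, 0.0576, 0.1156], [0.5496, 0.058, 0.1156], [0.5539, 0.0583, 0.1157], [0.5582, 0.0587, 0.1159], [0.5636, 0.0591, 0.1147], [0.5685, 0.0595, 0.1145], [0.5734, 0.0599, 0.1143]]
```

```bash
python3 -m jog '[[0.05,0,0.15,0],[0.1,0,0.3,0],[0.1,0,0.4,0],[0.1,0,0.4,0]]'; python3 -m jog '[[0,0,0.15,0],[0,0,0.3,0],[0,0,0.4,0],[0,0,0.4,0]]'
python3 - <<'E'
from h import *
c=cam('wrist'); np.savez('w9.npz',**c); W=pts(c); save(c,'w9.png')
for v in range(156,300,12): print(v,[W[v,u].round(3).tolist() for u in (290,322,355)])
print([W[v,322].round(4).tolist() for v in range(290,390,10)])
E
```

```text
t: 11.78
eef_pos: [0.5481, 0.0569, 0.0651]
tool_rot: [0.003, -0.04, 0.999, 0.001]
contact_force: [-7.4, -0.6, 17.7]
gripper_width: 0.109
grasp_force: 28.1
t: 12.12
eef_pos: [0.5489, 0.0572, 0.0636]
tool_rot: [0.003, -0.04, 0.999, 0.001]
contact_force: [-14.8, -0.6, 40.5]
gripper_width: 0.11
grasp_force: 32.7
156 [[0.493, 0.038, 0.047], [0.492, 0.054, 0.047], [0.49, 0.07, 0.048]]
168 [[0.499, 0.038, 0.048], [0.497, 0.054, 0.048], [0.496, 0.071, 0.046]]
180 [[0.495, 0.043, 0.104], [0.494, 0.054, 0.104], [0.493, 0.065, 0.104]]
192 [[0.5, 0.042, 0.098], [0.499, 0.054, 0.099], [0.502, 0.068, 0.079]]
204 [[0.508, 0.042, 0.084], [0.507, 0.055, 0.084], [0.506, 0.068, 0.084]]
216 [[0.513, 0.042, 0.085], [0.512, 0.055, 0.083], [0.511, 0.069, 0.084]]
228 [[0.518, 0.042, 0.085], [0.517, 0.056, 0.086], [0.516, 0.069, 0.084]]
240 [[0.524, 0.042, 0.084], [0.522, 0.056, 0.085], [0.522, 0.07, 0.083]]
252 [[0.53, 0.043, 0.083], [0.528, 0.056, 0.084], [0.527, 0.071, 0.084]]
264 [[0.535, 0.043, 0.083], [0.532, 0.057, 0.089], [0.533, 0.071, 0.084]]
276 [[0.54, 0.043, 0.084], [0.531, 0.057, 0.101], [0.538, 0.072, 0.085]]
288 [[0.546, 0.044, 0.084], [0.531, 0.057, 0.112], [0.544, 0.072, 0.084]]
[[0.5318, 0.0568, 0.1122], [0.5359, 0.0571, 0.1121], [0.5395, 0.0574, 0.1129], [0.5437, 0.0577, 0.1128], [0.5476, 0.058, 0.1133], [0.5522, 0.0584, 0.1128], [0.5574, 0.0588, 0.1117], [0.5615, 0.0591, 0.1123], [0.5654, 0.0594, 0.1132], [0.5706, 0.0598, 0.1125]]
```

```bash
python3 -m jog '[[0.15,0,-0.5,0],[0.3,0,-0.8,0],[0.3,0,-0.8,0]]'; python3 -m jog '[[0,0,0,0],[0,0,0,0],[0,0,0,0],[0,0,-0.5,0],[0,0,-2,0],[0,0,-5,0],[0,0,-9,0],[-2,0,-13,0],[-4,0,-13,0],[-4,0,-13,0],[-4,0,-13,0]]' -1 20
python3 - <<'E'
from h import *
c=cam('wrist'); np.savez('w10.npz',**c); W=pts(c); save(c,'w10.png'); 
E
```

```text
t: 12.42
eef_pos: [0.5464, 0.0568, 0.067]
tool_rot: [0.004, -0.041, 0.999, 0.0]
contact_force: [6.4, 0.3, -7.9]
gripper_width: 0.111
grasp_force: 25.0
t: 13.33
eef_pos: [0.5831, 0.0597, 0.1968]
tool_rot: [0.001, -0.041, 0.999, 0.0]
contact_force: [-1.1, -1.3, -0.2]
gripper_width: 0.999
grasp_force: 0.0
```

View pics/w10.png

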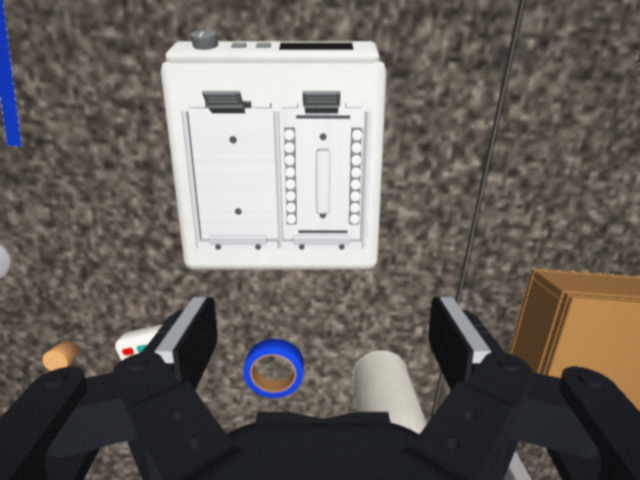

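```bash
python3 -m jog '[[0.6,-3.6,0,0],[1.2,-7.2,0,0],[2,-11,0,0],[2.6,-15,0,0],[3.2,-19,0,0],[4,-23,0,0],[4.6,-27,0,0],[5.2,-31,0,0],[5.8,-34,0,0],[6.2,-35.6,0,0],[6.2,-35.6,0,0],[6.2,-35.6,0,0]]'
python3 - <<'E'
from h import *
c=cam('wrist'); np.savez('w11.npz',**c); save(c,'w11.png'); W=pts(c)
w=dict(np.load('w10.npz')); V=pts(w)
# latch profiles
for n,u in (('right',225),('left',321)): print(n,[V[v,u].round(3).tolist() for v in range(88,122,3)])
# rib of tube
R=V[140:225,300:345].reshape(-1,3); S=R[(R[:,2]>.107)&(R[:,2]<.12)]; print('tube rib',cv2.minAreaRect((S[:,:2]*1000).astype(np.float32)),S[:,2].mean())
# bottle: heights
R=W[:300].reshape(-1,3); R=R[np.isfinite(R[:,2])&(R[:,0]>.43)&(R[:,0]<.6)&(R[:,1]<-.22)&(R[:,1]>-.38)]
for lo,hi in ((.003,.008),(.07,.085),(.1,.12)):
    S=R[(R[:,2]>lo)&(R[:,2]<hi)]
    if len(S)>10: print(lo,hi,len(S),np.round(S.mean(0),4),S[:,2].max(),cv2.minAreaRect((S[:,:2]*1000).astype(np.float32)))
im=c['pixels'][:300]; g=im.min(2); m=((g>130)).astype(np.uint8)
n,l,st,ce=cv2.connectedComponentsWithStats(m)
for i in range(1,n):
    if st[i,4]>300: print(st[i].tolist(),ce[i].round(1))
E
```

```text
t: 14.38
eef_pos: [0.5477, -0.3007, 0.1949]
tool_rot: [-0.001, -0.039, 0.999, 0.001]
contact_force: [1.1, -0.0, -0.4]
gripper_width: 1.0
grasp_force: 0.0
right [[0.492, -0.025, 0.047], [0.497, -0.011, 0.104], [0.499, -0.011, 0.105], [0.5, -0.012, 0.102], [0.502, -0.012, 0.101], [0.504, -0.012, 0.1], [0.506, -0.013, 0.096], [0.508, -0.014, 0.094], [0.51, -0.014, 0.091], [0.513, -0.018, 0.079], [0.515, -0.017, 0.08], [0.517, -0.017, 0.079]]
left [[0.486, 0.052, 0.047], [0.492, 0.053, 0.103], [0.494, 0.053, 0.105], [0.495, 0.053, 0.103], [0.497, 0.053, 0.1], [0.499, 0.053, 0.101], [0.501, 0.053, 0.097], [0.503, 0.053, 0.096], [0.505, 0.054, 0.089], [0.507, 0.054, 0.086], [0.509, 0.054, 0.083], [0.511, 0.054, 0.086]]
tube rib ((551.5521850585938, 58.372920989990234), (43.40187454223633, 9.283141136169434), 4.618058204650879) 0.11287596168424294
0.003 0.008 2838 [ 0.5053 -0.3056  0.0044] 0.007987311410165399 ((515.8507690429688, -304.971435546875), (99.56240844726562, 60.036224365234375), 3.880096197128296)
0.07 0.085 1712 [ 0.5102 -0.3052  0.0771] 0.08297518907915946 ((515.4517822265625, -304.80010986328125), (46.21906661987305, 55.8497428894043), 2.4571614265441895)
0.1 0.12 1354 [ 0.5149 -0.305   0.1079] 0.11004778814187427 ((515.4234619140625, -305.09503173828125), (28.72395133972168, 28.258378982543945), 4.820323944091797)
[282, 108, 77, 108, 5799] [319.2 157. ]
[551, 120, 89, 180, 9813] [596.3 209.2]
[613, 199, 27, 101, 475] [627.2 251.3]
[621, 233, 19, 67, 665] [633.2 276.1]
```

```bash
python3 - <<'E'
from h import *
for n,t in (('w2',.0161),('w11',.1949),('w4',.1593)):
    c=dict(np.load(n+'.npz')); W=pts(c); W[...,2]-=t
    print(n,c['pose'][:3,3].round(4),[(v,W[v,322].round(3).tolist()) for v in range(345,480,12)])
    if n=='w11':
        # fingers: pads
        for v in range(290,420,12): print(v,[W[v,u].round(3).tolist() for u in (180,200,215,440,455,475)])
    R=W[330:,:].reshape(-1,3); R=R[np.isfinite(R[:,2])&(R[:,2]>.02)]
    print('min rel z hist',np.percentile(R[:,2],[0,1,5,25,50,75]).round(3))
E
```

```text
w2 [0.3649 0.2999 0.1842] [(345, [0.437, 0.312, 0.064]), (357, [0.441, 0.313, 0.064]), (369, [0.446, 0.314, 0.063]), (381, [0.451, 0.315, 0.063]), (393, [0.526, 0.327, -0.017]), (405, [0.534, 0.329, -0.017]), (417, [0.544, 0.33, -0.017]), (429, [0.43, 0.311, 0.104]), (441, [0.431, 0.311, 0.107]), (453, [0.43, 0.311, 0.11]), (465, [0.43, 0.311, 0.113]), (477, [0.431, 0.311, 0.115])]
min rel z hist [0.061 0.067 0.075 0.09  0.102 0.111]
w11 [ 0.4714 -0.3056  0.3632] [(345, [0.702, -0.288, -0.166]), (357, [0.702, -0.288, -0.146]), (369, [0.756, -0.284, -0.197]), (381, [0.773, -0.282, -0.197]), (393, [0.789, -0.281, -0.195]), (405, [0.807, -0.28, -0.195]), (417, [0.826, -0.278, -0.196]), (429, [0.536, -0.301, 0.105]), (441, [0.537, -0.301, 0.108]), (453, [0.537, -0.301, 0.11]), (465, [0.537, -0.301, 0.113]), (477, [0.537, -0.301, 0.115])]
290 [[0.665, -0.447, -0.196], [0.664, -0.425, -0.196], [0.662, -0.409, -0.196], [0.644, -0.162, -0.197], [0.642, -0.147, -0.195], [0.64, -0.124, -0.196]]
302 [[0.679, -0.447, -0.195], [0.541, -0.346, 0.046], [0.677, -0.409, -0.196], [0.534, -0.257, 0.046
[... 1175 characters left out ...]
46, -0.178], [0.529, -0.271, 0.101], [0.528, -0.267, 0.102]]
410 [[0.533, -0.331, 0.105], [0.533, -0.327, 0.105], [0.825, -0.41, -0.195], [0.529, -0.276, 0.105], [0.528, -0.273, 0.106], [0.528, -0.269, 0.105]]
min rel z hist [0.038 0.053 0.069 0.092 0.102 0.11 ]
w4 [0.5729 0.0641 0.3276] [(345, [0.659, 0.07, 0.044]), (357, [0.664, 0.071, 0.045]), (369, [0.67, 0.071, 0.045]), (381, [0.675, 0.071, 0.045]), (393, [0.861, 0.085, -0.16]), (405, [0.876, 0.086, -0.159]), (417, [0.893, 0.087, -0.16]), (429, [0.638, 0.069, 0.104]), (441, [0.64, 0.069, 0.107]), (453, [0.638, 0.069, 0.111]), (465, [0.639, 0.069, 0.113]), (477, [0.638, 0.069, 0.116])]
min rel z hist [0.02  0.045 0.071 0.087 0.101 0.111]
```

```bash
python3 -m jog '[[2.5,-0.1,0,0.01],[3.9,-0.17,2,0.01],[3.95,-0.17,5,0.01],[3.95,-0.17,9,0.01],[3.95,-0.17,13,0.01],[3.95,-0.17,16,0.01],[3.95,-0.17,18,0.01],[3.95,-0.17,18.3,0.01],[3.95,-0.17,18.3,0.01],[3.95,-0.17,18.3,0.01]]' -1 20; python3 -m jog '[[0,0,0,0],[0,0,0,0],[0,0,0,0],[0,0,0,0],[0,0,0,0]]' 1 20
python3 - <<'E'
from h import *
c=cam('wrist'); np.savez('w12.npz',**c); save(c,'w12.png'); W=pts(c)
for v in range(280,420,12): print(v,[W[v,u].round(3).tolist() for u in (200,215,230,245,415,430,445)])
print([(v,W[v,322].round(3).tolist()) for v in range(150,470,20)])
E
```

```text
t: 15.27
eef_pos: [0.5105, -0.3035, 0.013]
tool_rot: [-0.0, -0.037, 0.999, 0.001]
contact_force: [0.0, -0.0, 1.0]
gripper_width: 0.999
grasp_force: 0.0
t: 15.68
eef_pos: [0.5108, -0.3053, 0.0139]
tool_rot: [0.001, -0.036, 0.999, -0.0]
contact_force: [-0.8, 1.1, 6.0]
gripper_width: 0.652
grasp_force: 23.4
280 [[0.524, -0.37, -0.0], [0.524, -0.362, -0.001], [0.523, -0.354, -0.001], [0.523, -0.346, -0.0], [0.517, -0.253, -0.002], [0.516, -0.245, -0.001], [0.514, -0.237, 0.001]]
292 [[0.532, -0.37, -0.0], [0.532, -0.362, -0.002], [0.531, -0.354, -0.001], [0.502, -0.335, 0.053], [0.524, -0.252, -0.001], [0.523, -0.244, -0.001], [0.522, -0.236, 0.001]]
304 [[0.539, -0.371, -0.001], [0.539, -0.362, -0.001], [0.502, -0.339, 0.062], [0.502, -0.333, 0.063], [0.497, -0.271, 0.062], [0.531, -0.242, -0.001], [0.529, -0.235, -0.0]]
316 [[0.547, -0.371, -0.001], [0.506, -0.343, 0.065], [0.502, -0.336, 0.071], [0.499, -0.331, 0.075], [0.497, -0.273, 0.071], [0.501, -0.265, 0.064], [0.538, -0.233, -0.001]]
328 [[0.555, -0.371, -0.002], [0.507, -0.342, 0.071], [0.501, -0.335, 0.079], [0.501, -0.33, 0.
[... 1061 characters left out ...]
 -0.281, 0.115], [0.492, -0.278, 0.115]]
412 [[0.495, -0.331, 0.12], [0.496, -0.328, 0.119], [0.495, -0.325, 0.119], [0.495, -0.322, 0.12], [0.492, -0.286, 0.12], [0.493, -0.282, 0.119], [0.492, -0.279, 0.12]]
[(150, [0.45, -0.309, -0.001]), (170, [0.46, -0.308, -0.0]), (190, [0.469, -0.307, 0.004]), (210, [0.479, -0.307, 0.004]), (230, [0.488, -0.306, 0.01]), (250, [0.492, -0.306, 0.027]), (270, [0.492, -0.306, 0.049]), (290, [0.492, -0.306, 0.067]), (310, [0.495, -0.305, 0.076]), (330, [0.499, -0.305, 0.08]), (350, [0.504, -0.305, 0.084]), (370, [0.501, -0.305, 0.097]), (390, [0.502, -0.305, 0.104]), (410, [0.505, -0.305, 0.107]), (430, [0.5, -0.305, 0.118]), (450, [0.499, -0.305, 0.124])]
```

```bash
python3 -m jog '[[0,0,-2,0],[0,0,-5,0],[0,0,-9,0],[0,0,-13,0],[0,0,-15,0],[-1.5,3,-15,0],[-3.5,6.5,-15,0],[-5.5,10,-15,0],[-7.5,13.5,-15,0],[-9.5,17,-15,0],[-11.5,20.5,-15,0],[-13.5,24,-15,0],[-15.3,27.5,-15,0],[-16.35,29.4,-15,-0.008],[-16.35,29.4,-15,-0.008],[-16.35,29.4,-15,-0.008],[-16.35,29.4,-15,-0.008]]'
python3 - <<'E'
from h import *
c=cam('wrist'); np.savez('w13.npz',**c); save(c,'w13.png'); W=pts(c)
for v in range(130,300,8): print(v,[W[v,u].round(3).tolist() for u in (275,322,370)])
r=W[215]; print([ (u,r[u].round(3).tolist()) for u in range(200,420,8)])
E
```

```text
t: 17.15
eef_pos: [0.6515, -0.0018, 0.1624]
tool_rot: [-0.001, -0.039, 0.999, -0.001]
contact_force: [-0.5, -0.4, -2.4]
gripper_width: 0.65
grasp_force: 23.0
130 [[0.587, -0.037, 0.079], [0.584, -0.006, 0.08], [0.582, 0.025, 0.085]]
138 [[0.592, -0.037, 0.08], [0.589, -0.006, 0.081], [0.587, 0.025, 0.085]]
146 [[0.597, -0.037, 0.079], [0.595, -0.005, 0.079], [0.592, 0.026, 0.085]]
154 [[0.602, -0.037, 0.08], [0.6, -0.005, 0.079], [0.597, 0.026, 0.085]]
162 [[0.608, -0.037, 0.079], [0.604, -0.005, 0.089], [0.602, 0.027, 0.084]]
170 [[0.612, -0.035, 0.088], [0.609, -0.004, 0.089], [0.607, 0.028, 0.085]]
178 [[0.617, -0.035, 0.088], [0.614, -0.004, 0.088], [0.612, 0.028, 0.085]]
186 [[0.61, -0.027, 0.153], [0.608, -0.004, 0.153], [0.606, 0.019, 0.153]]
194 [[0.614, -0.027, 0.152], [0.612, -0.004, 0.153], [0.61, 0.02, 0.153]]
202 [[0.618, -0.027, 0.154], [0.616, -0.004, 0.152], [0.614, 0.02, 0.154]]
210 [[0.622, -0.027, 0.153], [0.62, -0.003, 0.153], [0.618, 0.02, 0.154]]
218 [[0.626, -0.027, 0.153], [0.624, -0.003, 0.153], [0.622, 0.021, 0.152]]
226 [[0.63, -0.026, 0.154], [0.628, -0.00
[... 861 characters left out ...]
, (240, [0.67, -0.077, -0.001]), (248, [0.669, -0.069, -0.001]), (256, [0.655, -0.054, 0.045]), (264, [0.625, -0.032, 0.152]), (272, [0.624, -0.028, 0.154]), (280, [0.624, -0.024, 0.153]), (288, [0.624, -0.02, 0.153]), (296, [0.624, -0.016, 0.152]), (304, [0.623, -0.012, 0.153]), (312, [0.623, -0.008, 0.153]), (320, [0.622, -0.004, 0.154]), (328, [0.622, -0.0, 0.153]), (336, [0.622, 0.004, 0.153]), (344, [0.622, 0.008, 0.152]), (352, [0.622, 0.012, 0.151]), (360, [0.621, 0.016, 0.153]), (368, [0.621, 0.02, 0.153]), (376, [0.621, 0.024, 0.152]), (384, [0.648, 0.049, 0.043]), (392, [0.647, 0.055, 0.043]), (400, [0.647, 0.062, 0.043]), (408, [0.646, 0.068, 0.043]), (416, [0.646, 0.075, 0.042])]
```

```bash
python3 -m jog '[[0,0,2,0],[0,0,4,0],[0,0,5.2,0],[0,0,5.6,0],[0,0,5.6,0],[0,0,5.6,0]]'; python3 -m jog '[[-0.15,0,0.2,0],[-0.35,0,0.4,0],[-0.6,0,0.6,0],[-0.8,0,0.75,0],[-0.8,0,0.75,0]]'
python3 - <<'E'
from h import *
c=cam('wrist'); np.savez('w14.npz',**c); W=pts(c)
for v in range(150,300,12): print(v,[W[v,u].round(3).tolist() for u in (275,322,370)])
E
```

```text
t: 17.7
eef_pos: [0.6526, -0.001, 0.1076]
tool_rot: [0.0, -0.039, 0.999, -0.0]
contact_force: [0.5, 0.2, -1.9]
gripper_width: 0.653
grasp_force: 23.0
t: 18.12
eef_pos: [0.6615, 0.0005, 0.1001]
tool_rot: [0.001, -0.04, 0.999, 0.0]
contact_force: [0.4, 0.9, 2.2]
gripper_width: 0.655
grasp_force: 23.7
150 [[0.604, -0.027, 0.078], [0.602, -0.003, 0.08], [0.6, 0.021, 0.08]]
162 [[0.608, -0.025, 0.09], [0.606, -0.003, 0.09], [0.606, 0.022, 0.078]]
174 [[0.614, -0.026, 0.088], [0.612, -0.002, 0.088], [0.611, 0.021, 0.088]]
186 [[0.619, -0.025, 0.092], [0.618, -0.002, 0.092], [0.616, 0.021, 0.093]]
198 [[0.625, -0.025, 0.092], [0.623, -0.002, 0.092], [0.622, 0.022, 0.093]]
210 [[0.631, -0.024, 0.092], [0.629, -0.001, 0.093], [0.628, 0.022, 0.092]]
222 [[0.637, -0.024, 0.094], [0.635, -0.001, 0.095], [0.633, 0.023, 0.094]]
234 [[0.64, -0.023, 0.103], [0.638, -0.0, 0.104], [0.637, 0.022, 0.103]]
246 [[0.651, -0.024, 0.091], [0.641, -0.0, 0.114], [0.647, 0.025, 0.091]]
258 [[0.657, -0.023, 0.091], [0.641, -0.0, 0.126], [0.653, 0.025, 0.092]]
270 [[0.663, -0.023, 0.093], [0.641, -0.0, 0.138], [0.659, 0.026, 0.093]]
282 [[0.654, -0.019, 0.127], [0.642, -0.0, 0.147], [0.65, 0.021, 0.128]]
294 [[0.652, -0.017, 0.141], [0.643, -0.0, 0.156], [0.648, 0.019, 0.142]]
```

```bash
python3 -m jog '[[0,0,-0.5,0],[0.5,0,-0.6,0],[1.0,0,-0.6,0],[1.0,0,-0.2,0],[1.0,0,0,0],[1.0,0,0.2,0],[0.9,0,0.4,0]]'; python3 -m jog '[[-0.2,0,0.2,0],[-0.5,0,0.4,0],[-0.5,0,0.4,0]]'
python3 - <<'E'
from h import *
c=cam('wrist'); np.savez('w14.npz',**c); W=pts(c)
for v in range(150,300,12): print(v,[W[v,u].round(3).tolist() for u in (275,322,370)])
E
```

```text
t: 18.75
eef_pos: [0.6543, -0.0003, 0.0976]
tool_rot: [0.003, -0.04, 0.999, 0.0]
contact_force: [5.1, -0.4, 8.3]
gripper_width: 0.656
grasp_force: 24.9
t: 19.0
eef_pos: [0.659, 0.0001, 0.0929]
tool_rot: [0.002, -0.04, 0.999, -0.0]
contact_force: [3.0, -0.2, 5.0]
gripper_width: 0.649
grasp_force: 24.9
150 [[0.6, -0.026, 0.079], [0.599, -0.004, 0.08], [0.597, 0.02, 0.079]]
162 [[0.604, -0.024, 0.096], [0.602, -0.003, 0.096], [0.601, 0.018, 0.095]]
174 [[0.609, -0.024, 0.095], [0.608, -0.003, 0.094], [0.606, 0.019, 0.095]]
186 [[0.616, -0.024, 0.092], [0.613, -0.003, 0.094], [0.612, 0.019, 0.094]]
198 [[0.621, -0.024, 0.092], [0.619, -0.002, 0.093], [0.618, 0.02, 0.092]]
210 [[0.626, -0.024, 0.095], [0.624, -0.002, 0.095], [0.623, 0.021, 0.095]]
222 [[0.63, -0.023, 0.101], [0.628, -0.001, 0.102], [0.626, 0.02, 0.102]]
234 [[0.641, -0.024, 0.087], [0.632, -0.001, 0.108], [0.637, 0.023, 0.087]]
246 [[0.647, -0.024, 0.087], [0.633, -0.001, 0.119], [0.644, 0.024, 0.086]]
258 [[0.647, -0.022, 0.103], [0.636, -0.001, 0.126], [0.643, 0.022, 0.104]]
270 [[0.647, -0.02, 0.117], [0.637, -0.001, 0.134], [0.643, 0.02, 0.118]]
282 [[0.648, -0.019, 0.126], [0.639, -0.0, 0.141], [0.644, 0.019, 0.128]]
294 [[0.648, -0.018, 0.135], [0.64, -0.0, 0.147], [0.645, 0.018, 0.137]]
```

```bash
python3 -m jog '[[-0.2,0,0.2,0],[-0.4,0,0.4,0],[-0.55,0,0.55,0],[-0.55,0,0.55,0]]'
python3 - <<'E'
from h import *
c=cam('wrist'); np.savez('w14.npz',**c); W=pts(c)
for v in range(150,300,8): print(v,[W[v,u].round(3).tolist() for u in (275,322,370)])
E
```

```text
t: 19.38
eef_pos: [0.6643, 0.0005, 0.0874]
tool_rot: [0.002, -0.04, 0.999, -0.0]
contact_force: [3.1, 0.5, 6.1]
gripper_width: 0.652
grasp_force: 24.8
150 [[0.604, -0.023, 0.095], [0.602, -0.003, 0.094], [0.6, 0.017, 0.095]]
158 [[0.607, -0.023, 0.097], [0.605, -0.003, 0.097], [0.603, 0.017, 0.098]]
166 [[0.61, -0.023, 0.096], [0.609, -0.003, 0.095], [0.607, 0.018, 0.096]]
174 [[0.614, -0.023, 0.094], [0.613, -0.003, 0.093], [0.611, 0.018, 0.094]]
182 [[0.618, -0.023, 0.092], [0.616, -0.002, 0.093], [0.615, 0.019, 0.093]]
190 [[0.622, -0.023, 0.091], [0.62, -0.002, 0.091], [0.618, 0.02, 0.092]]
198 [[0.626, -0.023, 0.09], [0.624, -0.002, 0.091], [0.622, 0.02, 0.09]]
206 [[0.628, -0.022, 0.097], [0.626, -0.002, 0.097], [0.625, 0.02, 0.097]]
214 [[0.63, -0.022, 0.101], [0.629, -0.001, 0.101], [0.627, 0.02, 0.101]]
222 [[0.638, -0.023, 0.086], [0.632, -0.001, 0.103], [0.635, 0.022, 0.086]]
230 [[0.643, -0.023, 0.084], [0.634, -0.001, 0.107], [0.639, 0.023, 0.084]]
238 [[0.648, -0.023, 0.083], [0.636, -0.001, 0.113], [0.644, 0.024, 0.083]]
246 [[0.647, -0.022, 0.095], [0.637, -0.001, 0.118], [0.643, 0.022, 0.096]]
254 [[0.648, -0.021, 0.104], [0.639, -0.0, 0.121], [0.644, 0.021, 0.104]]
262 [[0.648, -0.02, 0.111], [0.641, -0.0, 0.126], [0.645, 0.02, 0.111]]
270 [[0.649, -0.019, 0.118], [0.641, -0.0, 0.132], [0.646, 0.02, 0.117]]
278 [[0.651, -0.018, 0.122], [0.643, -0.0, 0.134], [0.647, 0.019, 0.124]]
286 [[0.652, -0.018, 0.126], [0.644, -0.0, 0.139], [0.649, 0.019, 0.128]]
294 [[0.652, -0.017, 0.132], [0.646, 0.0, 0.142], [0.649, 0.018, 0.133]]
```

```bash
python3 -m jog '[[0,0,-2,0],[0,0,-4,0],[0,0,-5.5,0],[2,0,-5.5,0],[5,0,-5.5,0],[7.5,0,-5.5,0],[9.5,-0.1,-5.5,0],[10.1,-0.1,-5.5,0],[10.1,-0.1,-5.5,0],[10.1,-0.1,-5.5,0]]'
python3 - <<'E'
from h import *
c=cam('wrist'); np.savez('w15.npz',**c); W=pts(c); save(c,'w15.png')
for v in range(150,300,8): print(v,[W[v,u].round(3).tolist() for u in (275,322,370)])
r=W[170]; print([ (u,r[u].round(3).tolist()) for u in range(220,420,6)])
E
```

```text
t: 20.27
eef_pos: [0.5619, -0.0083, 0.1411]
tool_rot: [0.0, -0.04, 0.999, 0.0]
contact_force: [1.1, -0.4, -2.1]
gripper_width: 0.653
grasp_force: 23.8
150 [[0.501, -0.032, 0.148], [0.5, -0.012, 0.148], [0.498, 0.009, 0.146]]
158 [[0.504, -0.032, 0.151], [0.503, -0.012, 0.15], [0.501, 0.008, 0.151]]
166 [[0.508, -0.032, 0.149], [0.506, -0.012, 0.148], [0.505, 0.009, 0.148]]
174 [[0.512, -0.032, 0.148], [0.51, -0.011, 0.148], [0.508, 0.01, 0.147]]
182 [[0.516, -0.032, 0.146], [0.514, -0.011, 0.146], [0.512, 0.01, 0.146]]
190 [[0.519, -0.032, 0.146], [0.518, -0.011, 0.145], [0.516, 0.011, 0.145]]
198 [[0.523, -0.032, 0.143], [0.522, -0.01, 0.144], [0.52, 0.012, 0.143]]
206 [[0.526, -0.031, 0.15], [0.524, -0.01, 0.15], [0.522, 0.011, 0.151]]
214 [[0.528, -0.031, 0.154], [0.527, -0.01, 0.154], [0.525, 0.011, 0.155]]
222 [[0.536, -0.032, 0.139], [0.53, -0.01, 0.156], [0.533, 0.014, 0.139]]
230 [[0.541, -0.032, 0.136], [0.532, -0.01, 0.161], [0.537, 0.014, 0.137]]
238 [[0.546, -0.032, 0.135], [0.533, -0.01, 0.166], [0.542, 0.015, 0.135]]
246 [[0.545, -0.03, 0.149], [0.535, -0.009, 0.172], [
[... 802 characters left out ...]
), (286, [0.51, -0.027, 0.147]), (292, [0.509, -0.025, 0.148]), (298, [0.509, -0.022, 0.149]), (304, [0.509, -0.019, 0.149]), (310, [0.509, -0.017, 0.148]), (316, [0.508, -0.014, 0.148]), (322, [0.508, -0.012, 0.149]), (328, [0.508, -0.009, 0.149]), (334, [0.508, -0.006, 0.147]), (340, [0.508, -0.004, 0.149]), (346, [0.507, -0.001, 0.149]), (352, [0.507, 0.002, 0.149]), (358, [0.507, 0.004, 0.149]), (364, [0.507, 0.007, 0.147]), (370, [0.507, 0.01, 0.147]), (376, [0.506, 0.012, 0.147]), (382, [0.506, 0.015, 0.148]), (388, [0.506, 0.017, 0.148]), (394, [0.514, 0.033, 0.085]), (400, [0.514, 0.037, 0.084]), (406, [0.513, 0.04, 0.085]), (412, [0.513, 0.044, 0.084]), (418, [0.513, 0.048, 0.084])]
```

```bash
python3 -m jog '[[0,0,1.5,0],[0,0,2.7,0],[0,0,3.3,0],[0,0,3.3,0],[0,0,3.3,0]]'; python3 -m jog '[[-0.4,0,0,0],[-0.7,0,0,0],[-0.9,0,0,0],[-0.9,0,0,0]]'; python3 -m jog '[[-0.2,0,0,0],[-0.4,0,0,0],[-0.4,0,0,0]]'
python3 - <<'E'
from h import *
c=cam('wrist'); np.savez('w16.npz',**c); W=pts(c); save(c,'w16.png')
for v in range(142,246,8): print(v,[W[v,u].round(3).tolist() for u in (275,322,370)])
E
```

```text
t: 20.73
eef_pos: [0.5613, -0.0087, 0.1073]
tool_rot: [-0.001, -0.04, 0.999, -0.0]
contact_force: [1.1, -1.0, -3.1]
gripper_width: 0.652
grasp_force: 23.9
t: 21.07
eef_pos: [0.571, -0.0079, 0.1081]
tool_rot: [0.0, -0.04, 0.999, -0.0]
contact_force: [0.3, -0.6, -2.2]
gripper_width: 0.656
grasp_force: 23.9
t: 21.32
eef_pos: [0.5745, -0.0077, 0.1081]
tool_rot: [0.0, -0.04, 0.999, -0.0]
contact_force: [1.8, -1.2, -2.4]
gripper_width: 0.65
grasp_force: 23.9
142 [[0.513, -0.036, 0.08], [0.511, -0.012, 0.089], [0.509, 0.014, 0.078]]
150 [[0.514, -0.032, 0.114], [0.512, -0.012, 0.113], [0.511, 0.009, 0.113]]
158 [[0.517, -0.031, 0.117], [0.515, -0.011, 0.116], [0.514, 0.009, 0.117]]
166 [[0.521, -0.031, 0.115], [0.519, -0.011, 0.116], [0.517, 0.01, 0.116]]
174 [[0.524, -0.031, 0.114], [0.523, -0.011, 0.114], [0.521, 0.01, 0.114]]
182 [[0.528, -0.031, 0.113], [0.526, -0.01, 0.113], [0.525, 0.011, 0.112]]
190 [[0.532, -0.031, 0.112], [0.53, -0.01, 0.112], [0.529, 0.012, 0.112]]
198 [[0.536, -0.032, 0.11], [0.534, -0.01, 0.11], [0.533, 0.012, 0.111]]
206 [[0.538, -0.031, 0.117], [0.536, -0.01, 0.117], [0.535, 0.012, 0.116]]
214 [[0.54, -0.03, 0.122], [0.539, -0.009, 0.121], [0.537, 0.011, 0.122]]
222 [[0.549, -0.031, 0.107], [0.543, -0.009, 0.121], [0.545, 0.014, 0.105]]
230 [[0.553, -0.031, 0.104], [0.544, -0.009, 0.128], [0.55, 0.015, 0.105]]
238 [[0.558, -0.032, 0.102], [0.546, -0.009, 0.132], [0.554, 0.016, 0.103]]
```

```bash
python3 -m jog '[[-0.15,0,0,0],[-0.3,0,0,0],[-0.3,0,0,0]]'; python3 -m jog '[[-0.15,0,0.15,0],[-0.2,0,0.3,0],[-0.2,0,0.3,0]]'
python3 - <<'E'
from h import *
c=cam('wrist'); np.savez('w16.npz',**c); W=pts(c); save(c,'w16.png')
for v in range(142,246,8): print(v,[W[v,u].round(3).tolist() for u in (275,322,370)])
E
```

```text
t: 21.62
eef_pos: [0.5758, -0.0075, 0.1077]
tool_rot: [-0.002, -0.04, 0.999, -0.0]
contact_force: [-4.4, -2.2, 0.4]
gripper_width: 0.652
grasp_force: 24.2
t: 21.87
eef_pos: [0.578, -0.0073, 0.1065]
tool_rot: [-0.001, -0.039, 0.999, 0.0]
contact_force: [-11.4, -2.0, 15.1]
gripper_width: 0.655
grasp_force: 26.1
142 [[0.517, -0.036, 0.079], [0.515, -0.011, 0.08], [0.513, 0.014, 0.079]]
150 [[0.517, -0.031, 0.119], [0.515, -0.011, 0.118], [0.514, 0.009, 0.118]]
158 [[nan, nan, nan], [0.519, -0.011, 0.117], [0.517, 0.009, 0.117]]
166 [[0.524, -0.031, 0.115], [0.522, -0.011, 0.116], [0.521, 0.01, 0.116]]
174 [[0.528, -0.031, 0.113], [0.526, -0.01, 0.115], [0.524, 0.011, 0.113]]
182 [[0.531, -0.031, 0.114], [0.53, -0.01, 0.112], [0.528, 0.011, 0.112]]
190 [[0.535, -0.031, 0.112], [0.534, -0.01, 0.111], [0.532, 0.012, 0.112]]
198 [[0.539, -0.031, 0.112], [0.537, -0.01, 0.112], [0.535, 0.012, 0.113]]
206 [[0.541, -0.03, 0.119], [0.539, -0.009, 0.118], [0.537, 0.011, 0.119]]
214 [[0.544, -0.03, 0.121], [0.542, -0.009, 0.121], [0.54, 0.012, 0.121]]
222 [[0.552, -0.031, 0.105], [0.545, -0.009, 0.124], [0.548, 0.014, 0.106]]
230 [[0.557, -0.031, 0.103], [0.547, -0.009, 0.13], [0.553, 0.015, 0.104]]
238 [[0.559, -0.03, 0.11], [0.549, -0.009, 0.134], [0.555, 0.015, 0.11]]
```

```bash
python3 -m jog '[[0.2,0,0.05,0],[0.4,0,0.15,0],[0.65,0,0.25,0],[0.86,0,0.36,0],[0.86,0,0.36,0]]'; python3 -m jog '[[0.2,0,0.1,0],[0.4,0,0.2,0],[0.6,0,0.3,0],[0.75,0,0.41,0],[0.75,0,0.41,0]]'
python3 - <<'E'
from h import *
c=cam('wrist'); np.savez('w16.npz',**c); W=pts(c); save(c,'w16.png')
for v in range(142,246,8): print(v,[W[v,u].round(3).tolist() for u in (275,322,370)])
E
```

```text
t: 22.33
eef_pos: [0.5729, -0.0077, 0.1039]
tool_rot: [0.003, -0.039, 0.999, 0.0]
contact_force: [-2.8, -1.9, 12.1]
gripper_width: 0.65
grasp_force: 26.1
t: 22.75
eef_pos: [0.5652, -0.0083, 0.0993]
tool_rot: [0.002, -0.039, 0.999, 0.0]
contact_force: [-2.8, -2.4, 8.4]
gripper_width: 0.653
grasp_force: 26.3
142 [[0.506, -0.04, 0.047], [0.5, -0.012, 0.104], [0.502, 0.016, 0.047]]
150 [[0.507, -0.035, 0.085], [0.503, -0.012, 0.101], [0.503, 0.011, 0.085]]
158 [[0.511, -0.035, 0.079], [0.507, -0.012, 0.096], [0.507, 0.012, 0.08]]
166 [[0.512, -0.033, 0.102], [0.51, -0.012, 0.101], [0.509, 0.01, 0.101]]
174 [[0.516, -0.033, 0.101], [0.514, -0.011, 0.102], [nan, nan, nan]]
182 [[0.519, -0.032, 0.1], [0.518, -0.011, 0.1], [0.516, 0.011, 0.1]]
190 [[0.523, -0.032, 0.1], [0.521, -0.011, 0.1], [0.52, 0.011, 0.1]]
198 [[0.527, -0.032, 0.099], [0.525, -0.01, 0.099], [0.524, 0.012, 0.099]]
206 [[0.531, -0.032, 0.098], [0.529, -0.01, 0.099], [0.528, 0.013, 0.098]]
214 [[0.534, -0.032, 0.102], [0.533, -0.01, 0.101], [0.531, 0.012, 0.101]]
222 [[0.536, -0.031, 0.11], [0.534, -0.01, 0.11], [0.533, 0.012, 0.109]]
230 [[0.544, -0.032, 0.095], [0.538, -0.01, 0.11], [0.54, 0.014, 0.096]]
238 [[0.549, -0.032, 0.095], [0.539, -0.009, 0.118], [0.545, 0.015, 0.095]]
```

```bash
python3 -m jog '[[0.2,0,0.1,0],[0.4,0,0.2,0],[0.55,0,0.3,0],[0.65,0,0.4,0],[0.65,0,0.4,0]]'; python3 -m jog '[[0.15,0,0.1,0],[0.25,0,0.2,0],[0.35,0,0.3,0],[0.35,0,0.3,0]]'
python3 - <<'E'
from h import *
c=cam('wrist'); np.savez('w16.npz',**c); W=pts(c); save(c,'w16.png')
for v in range(142,246,8): print(v,[W[v,u].round(3).tolist() for u in (275,322,370)])
E
```

```text
t: 23.22
eef_pos: [0.5607, -0.0087, 0.0961]
tool_rot: [0.004, -0.039, 0.999, 0.0]
contact_force: [0.3, -2.2, 10.5]
gripper_width: 0.655
grasp_force: 26.5
t: 23.55
eef_pos: [0.5588, -0.0089, 0.0944]
tool_rot: [0.006, -0.039, 0.999, 0.0]
contact_force: [0.5, -1.8, 16.5]
gripper_width: 0.649
grasp_force: 26.5
142 [[0.5, -0.04, 0.046], [0.493, -0.013, 0.102], [0.495, 0.015, 0.046]]
150 [[0.504, -0.039, 0.046], [0.496, -0.013, 0.101], [0.5, 0.015, 0.048]]
158 [[0.509, -0.039, 0.047], [0.5, -0.013, 0.097], [0.504, 0.015, 0.048]]
166 [[0.508, -0.035, 0.084], [0.504, -0.012, 0.094], [0.504, 0.011, 0.084]]
174 [[0.51, -0.034, 0.093], [0.508, -0.012, 0.092], [0.506, 0.01, 0.092]]
182 [[0.514, -0.034, 0.091], [0.512, -0.012, 0.091], [0.51, 0.011, 0.092]]
190 [[0.518, -0.033, 0.091], [0.516, -0.011, 0.092], [0.514, 0.011, 0.091]]
198 [[0.522, -0.033, 0.091], [0.52, -0.011, 0.092], [0.518, 0.012, 0.091]]
206 [[0.526, -0.033, 0.091], [0.524, -0.011, 0.09], [0.522, 0.012, 0.091]]
214 [[0.529, -0.033, 0.092], [0.528, -0.01, 0.091], [0.526, 0.013, 0.091]]
222 [[0.532, -0.032, 0.095], [0.531, -0.01, 0.094], [0.529, 0.013, 0.094]]
230 [[0.534, -0.031, 0.103], [0.532, -0.01, 0.102], [0.53, 0.012, 0.103]]
238 [[0.543, -0.033, 0.089], [0.535, -0.01, 0.105], [0.539, 0.014, 0.089]]
```

```bash
python3 -m jog '[[0.1,0,0.15,0],[0.2,0,0.3,0],[0.25,0,0.4,0],[0.25,0,0.4,0]]'; python3 - <<'E'
from h import *
c=cam('wrist'); W=pts(c)
for v in range(142,246,12): print(v,[W[v,u].round(3).tolist() for u in (275,322,370)])
E
```

```text
t: 23.93
eef_pos: [0.5542, -0.0094, 0.09]
tool_rot: [0.004, -0.039, 0.999, 0.0]
contact_force: [-5.0, -2.5, 21.1]
gripper_width: 0.654
grasp_force: 25.7
142 [[0.494, -0.039, 0.047], [0.492, -0.013, 0.048], [0.49, 0.013, 0.048]]
154 [[0.501, -0.039, 0.048], [0.499, -0.013, 0.048], [0.497, 0.014, 0.048]]
166 [[0.508, -0.039, 0.047], [0.498, -0.013, 0.104], [0.504, 0.015, 0.046]]
178 [[0.508, -0.034, 0.085], [0.504, -0.012, 0.099], [0.504, 0.01, 0.085]]
190 [[0.514, -0.034, 0.084], [0.511, -0.012, 0.088], [0.51, 0.011, 0.084]]
202 [[0.519, -0.034, 0.084], [0.518, -0.011, 0.083], [0.516, 0.012, 0.085]]
214 [[0.525, -0.034, 0.085], [0.523, -0.011, 0.085], [0.522, 0.013, 0.085]]
226 [[0.532, -0.034, 0.083], [0.53, -0.01, 0.084], [0.528, 0.013, 0.083]]
238 [[0.534, -0.032, 0.096], [0.532, -0.01, 0.096], [0.53, 0.012, 0.096]]
```

```bash
python3 -m jog '[[0.05,0,-0.2,0],[0.1,0,-0.35,0],[0.1,0,-0.35,0]]'; python3 -m jog '[[0,0,0,0],[0,0,0,0],[0,0,0,0],[0,0,0,0],[0,0,-0.5,0],[0,0,-2,0],[0,0,-5,0],[0,0,-9,0],[0,0,-12,0],[-2,0,-12,0],[-4,0,-12,0],[-5,0,-12,0],[-5,0,-12,0],[-5,0,-12,0]]' -1 20
python3 - <<'E'
from h import *
c=cam('wrist'); np.savez('w17.npz',**c); V=pts(c); save(c,'w17.png')
F=V[:300].reshape(-1,3); F=F[np.isfinite(F[:,2])]
ax=np.array([.9968,.0802]); ay=np.array([-.0802,.9968])
for n,ctr in (('L',[.5516,.0584]),('R',[.557,-.0084])):
    d=F[:,:2]-ctr; a=d@ax; b=d@ay
    for nm,sel in (('plate front',(a>-47)),):
        pass
    m=(abs(b)<.009)
    prof=[(round(x,3),np.round(np.median(F[m&(abs(a-x)<.0015),2]),4)) for x in np.arange(-.062,-.03,.003)]
    print(n,prof)
    m=(abs(b)<.02); print('  back',[(round(x,3),np.round(np.median(F[m&(abs(a-x)<.0015),2]),4)) for x in np.arange(.036,.062,.003)])
    m=(F[:,2]>.082)&(F[:,2]<.0865)&(abs(b)<.029)&(abs(a)<.055); print('  plate z front/back',np.median(F[m&(a<-.04),2]),np.median(F[m&(a>.038),2]))
# wide rows: bystander check
S=F[(F[:,2]>.185)&(F[:,2]<.2)]; print('cap',S[:,:2].mean(0) if len(S) else None,len(S))
for n in ('top',):
    c=cam(n); W=pts(c); o=dict(np.load(n+'0.npz')); save(c,'top1.png'); D=np.abs(c['pixels'].astype(int)-o['pixels']).max(2)>45
    for k,(a,b,e,f) in {'beaker':(403,196,434,228),'timer':(338,161,376,194),'wash':(230,138,276,184),'tape':(292,158,322,188)}.items(): print(k,D[b:f,a:e].mean().round(3))
E
```

```text
t: 24.23
eef_pos: [0.5523, -0.0094, 0.0909]
tool_rot: [0.003, -0.04, 0.999, -0.0]
contact_force: [4.7, -1.7, 0.5]
gripper_width: 0.652
grasp_force: 25.7
t: 25.4
eef_pos: [0.5982, -0.0055, 0.2086]
tool_rot: [-0.002, -0.04, 0.999, -0.0]
contact_force: [0.2, -0.5, -0.7]
gripper_width: 1.0
grasp_force: 0.0
L [(np.float64(-0.062), np.float64(0.0485)), (np.float64(-0.059), np.float64(0.1045)), (np.float64(-0.056), np.float64(0.1026)), (np.float64(-0.053), np.float64(0.0997)), (np.float64(-0.05), np.float64(0.0961)), (np.float64(-0.047), np.float64(0.0897)), (np.float64(-0.044), np.float64(0.0842)), (np.float64(-0.041), np.float64(0.0842)), (np.float64(-0.038), np.float64(0.0841)), (np.float64(-0.035), np.float64(0.0841)), (np.float64(-0.032), np.float64(0.0841))]
  back [(np.float64(0.036), np.float64(0.0842)), (np.float64(0.039), np.float64(0.0842)), (np.float64(0.042), np.float64(0.084)), (np.float64(0.045), np.float64(0.0846)), (np.float64(0.048), np.float64(0.0898)), (np.float64(0.051), np.float64(0.0893)), (np.float64(0.054), np.float64(0.0886)), (np.float64(0.057), np.float64(0.0884)
[... 448 characters left out ...]
.038), np.float64(0.0841)), (np.float64(-0.035), np.float64(0.084)), (np.float64(-0.032), np.float64(0.0842))]
  back [(np.float64(0.036), np.float64(0.084)), (np.float64(0.039), np.float64(0.0842)), (np.float64(0.042), np.float64(0.0841)), (np.float64(0.045), np.float64(0.0844)), (np.float64(0.048), np.float64(0.0896)), (np.float64(0.051), np.float64(0.0895)), (np.float64(0.054), np.float64(0.0886)), (np.float64(0.057), np.float64(0.0884)), (np.float64(0.06), np.float64(0.0864))]
  plate z front/back 0.08419546979870177 0.0841997221921455
cap [ 0.55646416 -0.00784401] 2364
beaker 0.0
timer 0.018
wash 0.0
tape 0.412
  return _methods._mean(a, axis=axis, dtype=dtype,
  ret = ret.dtype.type(ret / rcount)
```

```bash
python3 -c "
from station import bot
print(bot.hand_in())"
```

```text
the job is handed in; nothing more can be done
None
```

Both carriers are loaded and latched, the tube carrier first in the left bay, then the bottle carrier in the right. The last depth check showed both level under their lips with latches closed and the beaker, timer and wash bottle undisturbed; I handed in at about 25 s, though seating the tube carrier briefly took about 40 N of press against the floor of the bay.

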